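Right the tipped thread spools in their box and shut the lid

ROBOT

A 6-joint arm with a two-finger parallel gripper is mounted at the origin on a cart in front of the work surface, level with it; the furniture and walls round the work are solid. World frame = base frame: x ahead of the robot, y to its left, z up, the work surface at z = 0. Lengths are in m, angles in rad, forces in N, time in s.
With the tool pointing down it reaches from about 0.35 to 0.85 m from the base axis. Payload 8.1 kg.
Tool frame: the origin (TCP) lies midway between the tips of the shut fingers; the grasp point (between the pads) lies 19 mm behind it (r.hold_point_z is the distance from the TCP to the grasp point, in m); y points along the fingers, x is the direction in which the jaws open and shut, and the axes are right-handed (so a half turn about y gives the same grasp; the last joint's range is limited). The gripper opens to 85 mm and grips with 20 to 120 N. Pads are 22 mm wide; open, the fingers measure 114 mm over their backs; the gripper's body (76 mm by 85 mm) begins 54 mm behind the grasp point. The pads swing forward as they close: fully open they stand 13 mm farther back than shut.
Start: joints at [-1.406, 0.13, 1.488, -0, 1.523, -0.085], TCP at [0.148, -0.581, 0.231] pointing down, gripper open.
Joint ranges: [-2.96, 2.96], [-0.89, 2.26], [0.02, 2.5], [-1.34, 4.48], [0, 2.73], [-2.66, 2.66]. Speed limits (rad/s): [2.39, 2.39, 2.79, 3.14, 3.14, 3.14].

INTERFACE

Orientations are given as a rotation vector (axis times angle).
In Python, from cell import r gives the robot as it stands. The module is installed in compiled form; this text tells all that it offers.
- The arm moves only by the tool apply_moves, never from a script. Its arguments are lists of equal length, an entry for each row: "grip": the gripper's target within -1 to 1 (shut at 1, half-way at 0, fully open at -1); "delta_pos": the shift along the world's x, y, z in m, a list of three; "yaw": the turn about the world's z in degrees. A call has 1 to 5 rows; each row is the pose to reach, as a shift and turn from the pose measured when the call began; what a row does not reach only later rows make up. A row lasts 1/8 s, in which the tool goes at most 62.5 mm and 10.7 degrees, less where a joint would pass 70% of its speed; a pose out of reach is approached as far as the arm can. A call with a gripper value outside its range is refused whole. The fingers move at their own pace and stop on an object; the grip force is fixed at half the most. Time passes only in rows, so rows that repeat a pose let the fingers close. It gives the time, the measured TCP pose, the force and the opening at its end, in the units of the state.
- r.read_state(): the state, without advancing time (a new reading comes with each control period).
- r.snapshot(name): name is "side" or "top"; returns a dict with "color" (420x560x3 uint8, red, green, blue), "K" (3x3 intrinsics, pixels), "dist_coeffs" ([k1, k2, p1, p2, k3] as OpenCV has them; the pictures are not rectified), "R" (3x3) and "t" (3): a world point X has camera coordinates R X + t. Camera axes: x right, y down, z forward; pixel columns grow to the right and rows downward; lengths in m; the calibration is good to about 2 mm. A picture is of the moment at which its call begins. There is no depth.
- r.hand_in(): hands the job in, once; it reports no verdict.
The state is a dict: "t": time; "q": joint angles; "joint_velocities": joint speeds; "tau": joint torques, N m; "position": TCP position; "ee_rot": TCP orientation; "ft_force": force on the tool from outside, world axes, zero at the start; "wrist_torque": the same for the moment, N m; "width": finger opening in m.
Only numpy, scipy, OpenCV 4.12 (cv2) and the standard library are available. Lean on these libraries where they do the work, as an engineer would, in place of code of your own. Each camera call takes 0.05 s, during which the arm holds its last target. There are 200 camera calls.

TASK

In the open wooden spool box two thread spools have tipped over backwards. Stand them upright on the floor of the box, put the spool that stands on the counter just right of the box, in front of the cash register, upright into the empty bay with the grey felt pad, so that all four stand in a row, one to a bay, and only then close the lid fully. Do not knock over the spool that already stands in the box, and leave the glue bottle and the polish tin where they are.

Things in the scene. Friction and masses are not known exactly. Their poses are not given: they have to be found in the camera images.
- spool_box: Fixed wooden box, 118 (x) x 348 (y) mm, origin at the centre of its underside, z up; its low open front faces its -x. Floor top z = 6. Front wall: inner face x = -53, top z = 30. Low end walls: inner faces y = -168, 168, top z = 30. Dividers 3 thick, top z = 22, at y = -84, 0, 84 make four bays with centres y = -126, -42, 42, 126. Back wall: inner face x = 51, top z = 86.
- step_edge (a point): Middle of the front edge of the step behind the lane, at box x = 21, y = 0, z = 36: the lane floor runs from x = -53 to 21, the step from x = 21 to 51 with its top at z = 36. The tipped spools rest on this edge. At x = 39 to 51 the end walls rise to z = 86.
- lid (a joint): Angle (rad) of the lid: 0 fully closed (level, over the spools), about 1.75 to 2.0 at the start (standing open, leaning back). The hinge is stiff: the lid stays where it is left and takes about 1 to 2 N at its front edge to move. Lid 122 deep, 348 long, 7 thick.
- lid_edge (a point): Middle of the lid's free edge, on its outer (upper when closed) face, 118.5 from the hinge line. The edge carries a strip 7 thick that reaches 16 down (inwards) from the outer face. Its z axis is the outward normal of the lid.
- lid_hinge (a point): Middle of the lid's hinge line, which runs along the box's y axis, at box x = 60, z = 89.
- pad: Grey felt pad 46 x 46 x 1.8 mm, fixed on the floor of the empty bay; origin at the centre of its underside.
- spool_a: Dark thread spool, a round body 47 in diameter and 75 high, tapering to 45 and bevelled at the top, 0.08 kg; origin at the centre of its foot, z axis along its axis toward its top. At the start tipped back in a bay, its top leaning about 47 degrees from upright toward the back of the box, foot on the lane floor, side on the edge of the step.
- spool_b: The same spool again, also tipped back in another bay.
- spool_c: The same spool, standing upright in a bay of the box.
- spool_d: The same spool, standing upright on the counter to the right of the box.
- glue: Bystander: white glue bottle, 34 in diameter, 157 high, standing on the counter left of the box; origin at the centre of its foot.
- tin: Bystander: flat polish tin, 69 in diameter, 24 high, on the counter to the right; origin at the centre of its underside.
Not all that is in view belongs to the job. What is shaped like the spool_b but turquoise is not meant.

How it is judged:
By the outcome, as a careful person would: the job done as asked, in the order asked, and still so for the second after the job is handed in, with the robot touching nothing.
It also fails if it takes over 72 s, if anything falls off the work surface, if the arm or the gripper's body presses on something with over 40 N, if the wrist force passes 120 N, or if a joint passes its speed limit or range.

## Working session

There is one attempt and no reset: what is moved stays moved. The work goes in short steps, Python scripts to look and compute and a tool call to move; the robot and the scene stay as the last step left them, time stands still between calls to the robot, and variables do not carry over. Pictures are saved under pics/ and viewed, about 8 in all and at most 12, crops included, and the job is handed in when it is done.

Besides the shell and the picture viewer there is one more tool, called after ">>>" by a JSON object that holds its "op" and its "data". apply_moves: Moves the arm, as the interface text tells. Its arguments: {"type":"object","properties":{"grip":{"type":"array"},"delta_pos":{"type":"array"},"yaw":{"type":"array"}},"required":["grip","delta_pos","yaw"]}

```bash
mkdir -p pics; cat > h.py <<'E'
import numpy as np, cv2
from cell import r
def snap(n,f):
    s=r.snapshot(n); np.savez(f'pics/{f}.npz',**{k:np.array(v) for k,v in s.items()}); cv2.imwrite(f'pics/{f}.png',s['color'][...,::-1]); return s
def load(f): return dict(np.load(f'pics/{f}.npz'))
def ray(s,uv):
    p=cv2.undistortPoints(np.array([[uv]],float),s['K'],s['dist_coeffs'])[0,0]
    R=np.array(s['R']);return -R.T@s['t'], R.T@np.array([p[0],p[1],1])
def onz(s,uv,z):
    o,d=ray(s,uv);return o+d*(z-o[2])/d[2]
def proj(s,X):
    return cv2.projectPoints(np.array(X,float).reshape(-1,1,3),cv2.Rodrigues(np.array(s['R']))[0],np.array(s['t'],float),s['K'],s['dist_coeffs'])[0][:,0]
def tri(s1,u1,s2,u2):
    o1,d1=ray(s1,u1);o2,d2=ray(s2,u2)
    A=np.stack([d1,-d2],1);k=np.linalg.lstsq(A,o2-o1,rcond=None)[0]
    a,b=o1+k[0]*d1,o2+k[1]*d2;return (a+b)/2,np.linalg.norm(a-b)
E
python3 - <<'E'
from h import *
a=snap('side','s0');b=snap('top','t0')
cv2.imwrite('pics/both.png',cv2.resize(np.vstack([a['color'],b['color']])[...,::-1],None,fx=.7,fy=.7))
for s in(a,b):print(-np.array(s['R']).T@s['t'],np.array(s['R'])[2])
print(r.read_state())
E
```

```text
[-0.71858851 -0.6690773   1.34369586] [ 0.61997313  0.42075208 -0.66226959]
[0.10891114 0.22683629 1.34137539] [ 0.29496877 -0.05635033 -0.95384384]
{'t': 0.1, 'q': array([-1.40640840e+00,  1.31095848e-01,  1.48918395e+00,  2.37930967e-05,
        1.52295653e+00, -8.53855350e-02]), 'joint_velocities': array([ 0.00080986, -0.00309044, -0.00309073, -0.00137682, -0.00127159,
        0.00084597]), 'tau': array([-1.35112405e-04, -5.70951641e+01, -5.01942229e+01, -2.42317656e-04,
        7.98809517e-03,  2.23663920e-05]), 'position': array([ 0.14826968, -0.58089211,  0.23033576]), 'ee_rot': array([-1.31588717,  1.02407351, -1.02208725]), 'ft_force': array([ 0.55931481,  0.19847829, -0.11848621]), 'wrist_torque': array([-0.00892666, -0.08184363, -0.00977243]), 'width': 0.08538022453893915}
```

View pics/s0.png

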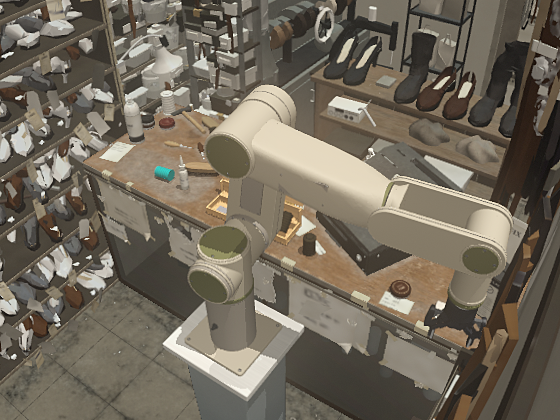

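View pics/t0.png

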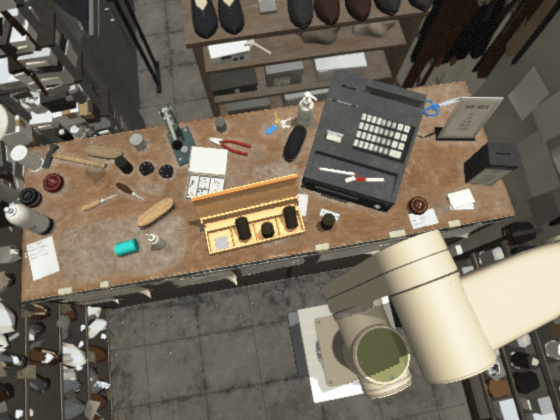

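Top view: box at about (250,225), with bays from the left: felt pad (222,243), tipped spool (242,228), standing spool (267,230), tipped spool (291,217). Spool_d candidates are the dark spool at (327,221), right of the box and in front of the register, and the turquoise lookalike at (125,247), which is not meant. Other dark round things are at (146,168) and (166,170), at the back. I choose (327,221) and check it in a crop.

```bash
python3 - <<'E'
from h import *
b=load('t0')
c=b['color'][165:265,190:350][...,::-1]
cv2.imwrite('pics/c0.png',cv2.resize(c,None,fx=5,fy=5,interpolation=cv2.INTER_CUBIC))
a=load('s0')
for uv in[(222,243),(327,221),(207,253),(303,235)]:
    p=onz(b,uv,0.0);print(uv,p.round(3),proj(a,p))
E
```

```text
(222, 243) [0.422 0.382 0.   ] [[220.78845718 212.05036037]]
(327, 221) [ 0.437 -0.006  0.   ] [[310.27448322 250.30038706]]
(207, 253) [0.395 0.44  0.   ] [[204.64654097 210.40671378]]
(303, 235) [0.401 0.09  0.   ] [[281.61185273 245.60595852]]
```

View pics/c0.png

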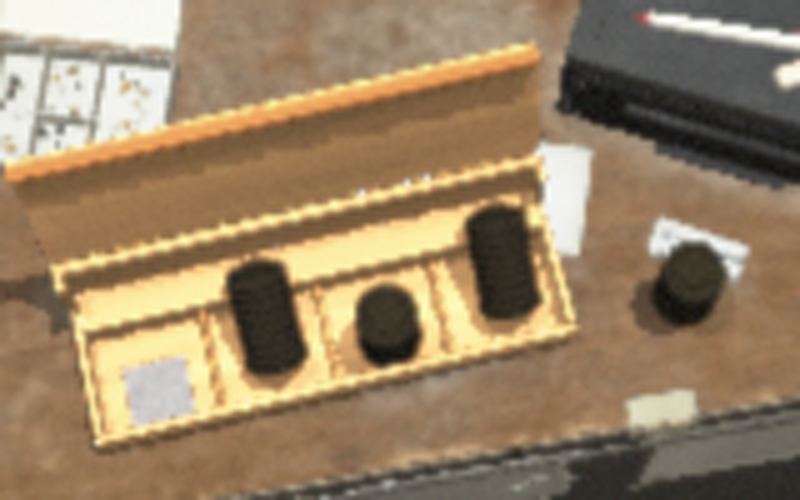

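The crop confirms it: spool_d at crop (688,283) → (327,221), dark and upright. The pad is in the left bay, with tipped spools in bays y=+42 and −126 and the standing one in bay −42. Next is the box pose fit and the targets.

```bash
cat >> h.py <<'E'
from scipy.spatial.transform import Rotation as Ro
def w(B,p):
    c,s=np.cos(B[2]),np.sin(B[2]);p=np.atleast_2d(p).astype(float)/1000
    return np.c_[B[0]+c*p[:,0]-s*p[:,1],B[1]+s*p[:,0]+c*p[:,1],p[:,2]]
E
python3 - <<'E'
from h import *
from scipy.optimize import least_squares
b=load('t0')
M=np.array([(-59,174,30),(-59,-174,30),(59,174,86),(59,-174,86),(-16,126,7.8)],float)
C=np.array([(97,446),(577,328),(57,268),(545,156),(160,388)],float)
U=(C+.5)/5-.5+[190,165]
f=lambda B:(proj(b,w(B,M))-U).ravel()
q=least_squares(f,[.42,.26,.25]);B=q.x;print(B.round(4),np.degrees(B[2]),q.fun.round(1))
np.save('B.npy',B)
# spool d: dark mask
hsv=cv2.cvtColor(b['color'],cv2.COLOR_RGB2HSV)[...,2]
m=(hsv[205:235,315:342]<55).astype('uint8')
n,l,st,ce=cv2.connectedComponentsWithStats(m);print(st,ce)
k=1+st[1:,4].argmax();u=ce[k]+[315,205]
g=onz(b,u,.0375);print('d',u,g)
for z in(40,): 
  for nme,p in dict(pad=(-16,126,0),bay2=(5.7,42,54),bay4=(5.7,-126,54)).items():print(nme,w(B,p).round(4))
s=r.read_state();R=Ro.from_rotvec(s['ee_rot']).as_matrix();print(R.round(3),s['position'])
# tipped spool top/side check: predicted outline points vs dark mask centroid
m=((hsv<60)).astype('uint8')
for y,(x0,x1,y0,y1) in {42:(228,256,210,245),-126:(278,304,198,232)}.items():
    mm=m[y0:y1,x0:x1];n,l,st,ce=cv2.connectedComponentsWithStats(mm);k=1+st[1:,4].argmax()
    p=onz(b,ce[k]+[x0,y0],.050)-[B[0],B[1],0];c,s_=np.cos(B[2]),np.sin(B[2])
    print(y,ce[k]+[x0,y0],st[k],'box xy',c*p[0]+s_*p[1],-s_*p[0]+c*p[1])
E
```

```text
[0.4532 0.2577 0.0685] 3.927033692374561 [ 0.5  0.6  1.   0.9 -0.9  0.2 -0.4 -0.4 -0.1 -1.4]
[[  0   0  27  30 732]
 [ 12  10   1   1   1]
 [  6  14  12  11  77]] [[13.25       13.95218579]
 [12.         10.        ]
 [10.63636364 19.76623377]]
d [325.63636364 224.76623377] [0.41492074 0.00772185 0.0375    ]
pad [[0.4286 0.3823 0.    ]]
bay2 [[0.456 0.3   0.054]]
bay4 [[0.4675 0.1324 0.054 ]]
[[ 0.247 -0.     0.969]
 [-0.969  0.002  0.247]
 [-0.002 -1.     0.   ]] [ 0.14826968 -0.58089211  0.23033576]
42 [242.57476636 228.07009346] [  8   8  14  22 214] box xy 0.0004007783513437541 0.041015729900631376
-126 [289.79126214 216.98058252] [  6   9  13  21 206] box xy -0.00027296413852566023 -0.12932622261362764
```

>>> {"op": "apply_moves", "data": {"grip": [-0.5, -0.5, -0.5, -0.5, -0.5], "delta_pos": [[0.025, 0.05, 0], [0.05, 0.1, 0], [0.075, 0.15, 0], [0.1, 0.2, 0], [0.125, 0.25, 0]], "yaw": [-2, -4, -6, -8, -10.4]}}

```text
t: 0.72
position: [0.2736, -0.3291, 0.2299]
ee_rot: [-1.238, 1.161, -1.159]
ft_force: [1.2, -0.3, 0.5]
width: 0.0642
```

>>> {"op": "apply_moves", "data": {"grip": [-0.5, -0.5, -0.5, -0.5, -0.5], "delta_pos": [[0.02, 0.055, 0], [0.04, 0.11, 0], [0.06, 0.165, 0], [0.08, 0.22, 0], [0.1, 0.27, 0]], "yaw": [0, 0, 0, 0, 0]}}

```text
t: 1.35
position: [0.3738, -0.0571, 0.2298]
ee_rot: [-1.238, 1.16, -1.159]
ft_force: [1.7, -0.5, -0.1]
width: 0.064
```

```bash
python3 - <<'E'
from h import *
s=r.read_state();B=np.load('B.npy');R=Ro.from_rotvec(s['ee_rot']).as_matrix();x=R[:,0];print(s['t'],s['position'],'width',s['width'],'jaw ang',np.degrees(np.arctan2(x[1],x[0])))
print('to bay4',w(B,(5.7,-127,34))-s['position'])
E
```

```text
1.35 [ 0.37375839 -0.0570889   0.22983683] width 0.06404728066486096 jaw ang -86.17443125643894
to bay4 [[ 0.09382961  0.18848936 -0.19583683]]
```

>>> {"op": "apply_moves", "data": {"grip": [-0.5, -0.5, -0.5, -0.5, -0.5], "delta_pos": [[0.03, 0.055, 0], [0.06, 0.11, 0], [0.094, 0.165, 0], [0.094, 0.188, -0.03], [0.094, 0.188, -0.085]], "yaw": [0, 0, 0, 0, 0]}}

```text
t: 1.98
position: [0.4696, 0.1334, 0.1457]
ee_rot: [-1.236, 1.155, -1.158]
ft_force: [0.9, -0.0, -0.5]
width: 0.0641
```

```bash
python3 - <<'E'
from h import *
a=snap('side','s1');b=snap('top','t1')
f=lambda c:cv2.resize(c[...,::-1],None,fx=4,fy=4,interpolation=cv2.INTER_CUBIC)
cv2.imwrite('pics/c1.png',np.hstack([f(a['color'][160:300,190:290]),f(b['color'][160:300,245:345])]))
E
```

```text
(no output)
```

View pics/c1.png

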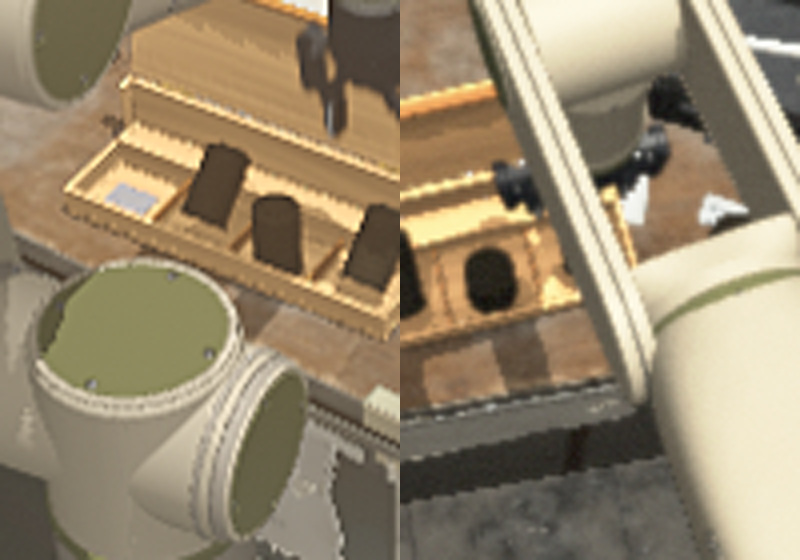

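Side view: the standing spool is at px (259,217), and the tipped ones at (245,205) and (283,221). The fingers are above the right-hand one. Descending and gripping.

>>> {"op": "apply_moves", "data": {"grip": [-0.5, -0.5, -0.5, -0.5], "delta_pos": [[-0.002, -0.001, -0.04], [-0.002, -0.001, -0.08], [-0.002, -0.001, -0.112], [-0.002, -0.001, -0.112]], "yaw": [0, 0, 0, 0]}}

```text
t: 2.58
position: [0.4593, 0.1291, 0.0253]
ee_rot: [-1.252, 1.171, -1.152]
ft_force: [-0.6, -0.5, 0.7]
width: 0.0641
```

>>> {"op": "apply_moves", "data": {"grip": [1, 1, 1, 1, 1], "delta_pos": [[0, 0, 0], [0, 0, 0], [0, 0, 0], [0, 0, 0], [0, 0, 0]], "yaw": [0, 0, 0, 0, 0]}}

```text
t: 3.2
position: [0.461, 0.1291, 0.0277]
ee_rot: [-1.249, 1.168, -1.154]
ft_force: [-2.4, -2.3, 7.0]
width: 0.045
```

```bash
python3 - <<'E'
from h import *
a=snap('side','s2')
cv2.imwrite('pics/c2.png',cv2.resize(a['color'][150:260,190:330][...,::-1],None,fx=5,fy=5,interpolation=cv2.INTER_CUBIC))
E
```

```text
(no output)
```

View pics/c2.png

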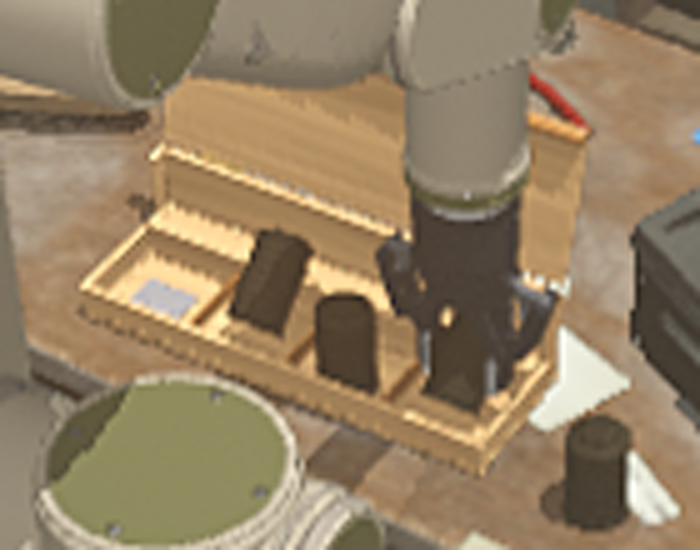

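The spool is held (width 45 mm). Next: lift it and use the back wall's top edge to lever it toward upright.

>>> {"op": "apply_moves", "data": {"grip": [1, 1, 1, 1, 1], "delta_pos": [[0, 0, 0.02], [0, 0, 0.04], [0.004, 0, 0.042], [0.009, 0.001, 0.042], [0.009, 0.001, 0.042]], "yaw": [0, 0, 0, 0, 0]}}

```text
t: 3.88
position: [0.4698, 0.1301, 0.0689]
ee_rot: [-1.25, 1.169, -1.153]
ft_force: [-0.6, -0.1, -1.0]
width: 0.0449
```

>>> {"op": "apply_moves", "data": {"grip": [1, 1, 1, 1, 1], "delta_pos": [[0, 0, -0.005], [0.001, 0, -0.01], [0.002, 0, -0.015], [0.003, 0, -0.02], [0.003, 0, -0.02]], "yaw": [0, 0, 0, 0, 0]}}

```text
t: 4.5
position: [0.4725, 0.13, 0.0483]
ee_rot: [-1.251, 1.17, -1.153]
ft_force: [0.8, -0.1, -0.4]
width: 0.045
```

```bash
python3 - <<'E'
from h import *
a=snap('side','s3')
cv2.imwrite('pics/c3.png',cv2.resize(a['color'][150:260,190:330][...,::-1],None,fx=5,fy=5,interpolation=cv2.INTER_CUBIC))
E
```

```text
(no output)
```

View pics/c3.png

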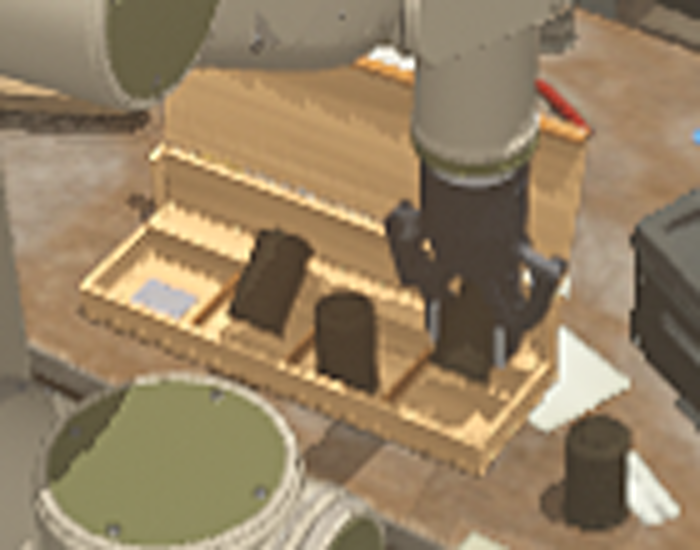

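```bash
python3 - <<'E'
from h import *
a=load('s3')['color'][190:235,262:307].astype(float);b=load('s2')['color'][195:240,262:307].astype(float)
g=lambda a:cv2.resize(np.clip(a*2.2,0,255).astype('uint8')[...,::-1],(400,400),interpolation=cv2.INTER_CUBIC)
cv2.imwrite('pics/c4.png',np.hstack([g(b),g(a)]))
s=r.read_state();B=np.load('B.npy');d=s['position']-[B[0],B[1],0];c,k=np.cos(B[2]),np.sin(B[2]);print('box',c*d[0]+k*d[1],-k*d[0]+c*d[1],d[2],Ro.from_rotvec(s['ee_rot']).as_matrix().round(3))
E
```

```text
box 0.010662662799721416 -0.1287184599498443 0.04862156967084499 [[ 0.067 -0.014  0.998]
 [-0.998 -0.001  0.067]
 [-0.    -1.    -0.014]]
```

View pics/c4.png

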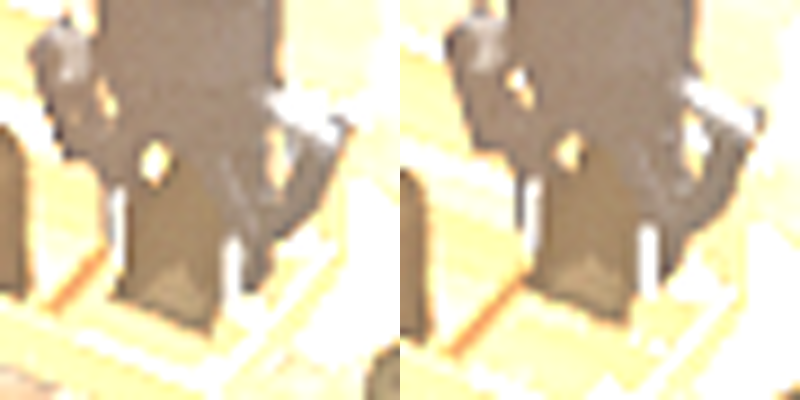

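Both views show the foot as a straight edge (about 47° tilt), so the rim passed just inside the wall. I'll raise it, go 6 mm further back and press down again.

>>> {"op": "apply_moves", "data": {"grip": [1, 1, 1, 1, 1], "delta_pos": [[0, 0, 0.012], [0, 0, 0.024], [0.006, 0, 0.024], [0.006, 0, 0.018], [0.006, 0, 0.012]], "yaw": [0, 0, 0, 0, 0]}}

```text
t: 5.18
position: [0.4796, 0.1299, 0.0615]
ee_rot: [-1.25, 1.168, -1.154]
ft_force: [-4.8, -1.9, 17.5]
width: 0.0448
```

>>> {"op": "apply_moves", "data": {"grip": [1, 1, 1], "delta_pos": [[0.001, 0, -0.004], [0.001, 0, -0.008], [0.001, 0, -0.008]], "yaw": [0, 0, 0]}}

```text
t: 5.55
position: [0.4804, 0.1299, 0.0539]
ee_rot: [-1.25, 1.169, -1.154]
ft_force: [-8.5, -1.0, 12.8]
width: 0.0449
```

>>> {"op": "apply_moves", "data": {"grip": [1, 1, 1], "delta_pos": [[0, 0, -0.003], [0, 0, -0.006], [0, 0, -0.006]], "yaw": [0, 0, 0]}}

```text
t: 5.92
position: [0.4804, 0.1301, 0.0519]
ee_rot: [-1.251, 1.169, -1.153]
ft_force: [-27.3, -5.0, 50.2]
width: 0.0448
```

```bash
python3 - <<'E'
from h import *
s3=snap('side','s4')
a=s3['color'][190:235,262:307].astype(float)
g=lambda a:cv2.resize(np.clip(a*2.2,0,255).astype('uint8')[...,::-1],(500,500),interpolation=cv2.INTER_CUBIC)
cv2.imwrite('pics/c5.png',g(a))
E
```

```text
(no output)
```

View pics/c5.png

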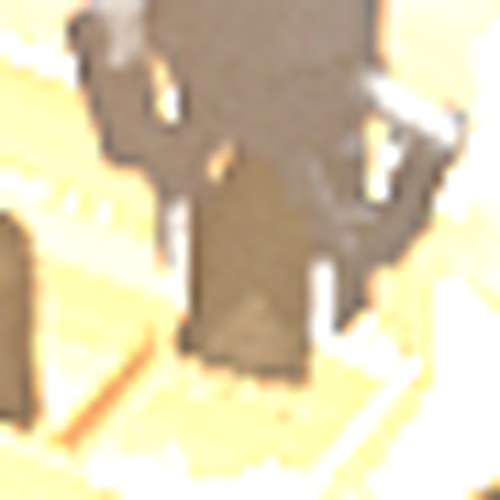

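Force of 50 N: the foot has reached the step edge, so I back off at once. I'll bring it forward over the lane and flatten the foot against the floor along the pivot arc.

>>> {"op": "apply_moves", "data": {"grip": [1, 1, 1, 1, 1], "delta_pos": [[-0.003, 0, 0.008], [-0.014, -0.001, 0.008], [-0.014, -0.001, 0], [-0.014, -0.001, -0.012], [-0.014, -0.001, -0.016]], "yaw": [0, 0, 0, 0, 0]}}

```text
t: 6.6
position: [0.465, 0.1288, 0.0337]
ee_rot: [-1.254, 1.171, -1.152]
ft_force: [-0.0, -0.2, -0.4]
width: 0.0448
```

>>> {"op": "apply_moves", "data": {"grip": [1, 1, 1, 1, 1], "delta_pos": [[0, 0, -0.003], [-0.004, 0, -0.004], [-0.008, 0, -0.005], [-0.012, -0.001, -0.006], [-0.016, -0.001, -0.007]], "yaw": [0, 0, 0, 0, 0]}}

```text
t: 7.22
position: [0.4491, 0.1278, 0.027]
ee_rot: [-1.253, 1.17, -1.153]
ft_force: [2.2, -0.4, 1.4]
width: 0.0448
```

>>> {"op": "apply_moves", "data": {"grip": [1, 1, 1, 1], "delta_pos": [[-0.001, 0, -0.002], [-0.002, 0, -0.004], [-0.003, 0, -0.006], [-0.003, 0, -0.006]], "yaw": [0, 0, 0, 0]}}

```text
t: 7.72
position: [0.4494, 0.128, 0.026]
ee_rot: [-1.249, 1.166, -1.155]
ft_force: [-11.2, -4.6, 40.6]
width: 0.0448
```

>>> {"op": "apply_moves", "data": {"grip": [1, -0.45, -0.45, -0.45, -0.45], "delta_pos": [[0, 0, 0.001], [0, 0, 0.001], [0, 0, 0.001], [0, 0, 0.04], [0, 0, 0.1]], "yaw": [0, 0, 0, 0, 0]}}

```text
t: 8.35
position: [0.4468, 0.1275, 0.1242]
ee_rot: [-1.255, 1.17, -1.153]
ft_force: [1.1, 0.0, 0.3]
width: 0.0618
```

>>> {"op": "apply_moves", "data": {"grip": [-0.45, -0.45, -0.45, -0.45], "delta_pos": [[0.005, 0.05, 0.01], [0.005, 0.1, 0.01], [0.005, 0.15, 0.01], [0.007, 0.171, 0.01]], "yaw": [0, 0, 0, 0]}}

```text
t: 8.85
position: [0.453, 0.3006, 0.1334]
ee_rot: [-1.257, 1.169, -1.151]
ft_force: [0.7, 0.2, 0.3]
width: 0.0621
```

```bash
cat >> h.py <<'E'
def boxxy(B,p):
    d=np.array(p)[:2]-B[:2];c,k=np.cos(B[2]),np.sin(B[2]);return np.array([c*d[0]+k*d[1],-k*d[0]+c*d[1]])*1000
def hull(s,B,x,y,z0,th):  # predicted silhouette of a spool: foot-centre box x,y,z, lean th (rad) to +x
    t=np.linspace(0,2*np.pi,40);P=[]
    for h,rr in((0,23.5),(72,22.8),(75,20.5)):
        lx=rr*np.cos(t);P.append(np.c_[x+lx*np.cos(th)+h*np.sin(th),y+rr*np.sin(t),z0-lx*np.sin(th)+h*np.cos(th)])
    return cv2.convexHull(proj(s,w(B,np.vstack(P))).astype(np.float32))[:,0]
def comp(s,uv,thr=75):
    m=(s['color'].max(2)<thr).astype('uint8');n,l,st,ce=cv2.connectedComponentsWithStats(m)
    L=l[int(uv[1])-2:int(uv[1])+3,int(uv[0])-2:int(uv[0])+3].ravel();L=L[L>0]
    if not len(L):return None
    k=np.bincount(L).argmax();return st[k],ce[k].round(1)
E
python3 - <<'E'
from h import *
B=np.load('B.npy');s=snap('side','s5');st=r.read_state();print(st['position'],boxxy(B,st['position']),st['width'])
for nm,a in dict(c=(-16,-42,6,0),right=(-16,-126,6,0),right47=(-27,-126,23,.82),left47=(-27,42,23,.82)).items():
    h=hull(s,B,*a);mn,mx=h.min(0),h.max(0);ctr=(mn+mx)/2;print(nm,'pred',mn.round(),(mx-mn).round(),ctr.round(),[comp(s,ctr,t) for t in(70,90)])
cv2.imwrite('pics/c6.png',cv2.resize(s['color'][150:260,190:330][...,::-1],None,fx=5,fy=5,interpolation=cv2.INTER_CUBIC))
E
```

```text
[0.45315087 0.30173974 0.13349112] [ 2.96262599 43.92806934] 0.061855647170869915
c pred [252. 206.] [13. 24.] [259. 217.] [None, (array([253, 209,  12,  19, 157], dtype=int32), array([258.6, 218.6]))]
right pred [273. 213.] [13. 24.] [279. 225.] [None, (array([275, 211,  18,  22, 100], dtype=int32), array([284.2, 221.6]))]
right47 pred [271. 209.] [19. 24.] [281. 221.] [None, (array([275, 211,  18,  22, 100], dtype=int32), array([284.2, 221.6]))]
left47 pred [232. 195.] [19. 23.] [242. 206.] [(array([239, 204,   1,   1,   1], dtype=int32), array([239., 204.])), (array([236, 196,  16,  21, 191], dtype=int32), array([243.8, 205.3]))]
```

View pics/c6.png

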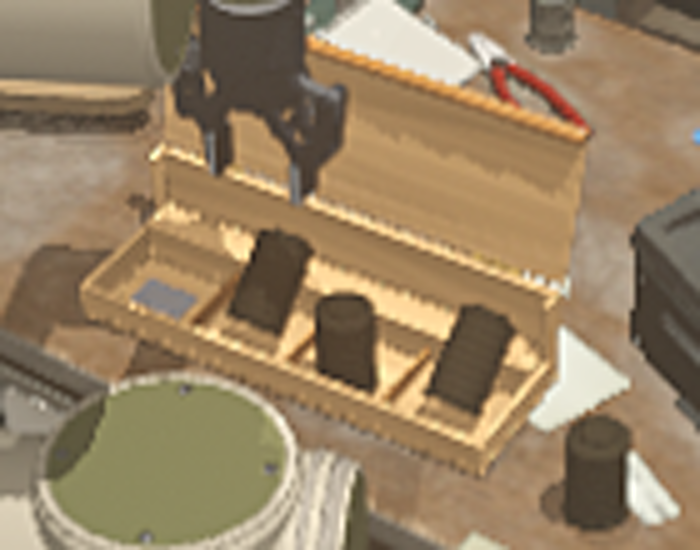

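The right spool fell back onto the step edge, so the foot push went past the tipping balance. I'll grip lower on the spool, where pressing down on the foot always rights it. Next is the left tipped spool (bay +42), and I'll redo the right one afterwards.

>>> {"op": "apply_moves", "data": {"grip": [-0.32, -0.32, -0.32, -0.32, -0.32], "delta_pos": [[-0.007, -0.003, 0], [-0.007, -0.003, -0.02], [-0.007, -0.003, -0.04], [-0.007, -0.003, -0.06], [-0.007, -0.003, -0.06]], "yaw": [0, 0, 0, 0, 0]}}

```text
t: 9.52
position: [0.4444, 0.2964, 0.0715]
ee_rot: [-1.26, 1.172, -1.151]
ft_force: [-0.3, 0.5, -0.3]
width: 0.0564
```

```bash
python3 - <<'E'
from h import *
B=np.load('B.npy');st=r.read_state();print(st['position'],boxxy(B,st['position']),st['width'])
E
```

```text
[0.44442815 0.29641915 0.07148601] [-6.10400329 39.21736346] 0.05644437664775625
```

>>> {"op": "apply_moves", "data": {"grip": [-0.32, -0.32, -0.32, -0.32, -0.32], "delta_pos": [[0.002, 0.002, 0], [0.002, 0.002, -0.02], [0.002, 0.002, -0.04], [0.002, 0.002, -0.049], [0.002, 0.002, -0.049]], "yaw": [0, 0, 0, 0, 0]}}

```text
t: 10.15
position: [0.4464, 0.2982, 0.0226]
ee_rot: [-1.26, 1.173, -1.151]
ft_force: [-0.4, -0.3, -0.4]
width: 0.0565
```

>>> {"op": "apply_moves", "data": {"grip": [1, 1, 1, 1], "delta_pos": [[0, 0, 0], [0, 0, 0], [0, 0, 0], [0, 0, 0]], "yaw": [0, 0, 0, 0]}}

```text
t: 10.65
position: [0.447, 0.2986, 0.0235]
ee_rot: [-1.259, 1.172, -1.151]
ft_force: [-1.2, -0.2, 5.4]
width: 0.0453
```

```bash
python3 - <<'E'
from h import *
B=np.load('B.npy');st=r.read_state();print(st['position'],boxxy(B,st['position']),st['width'],st['ft_force'])
E
```

```text
[0.44703069 0.29864012 0.02349311] [-3.35546774 41.25487457] 0.04534957264323245 [-1.19968202 -0.21467694  5.37188537]
```

>>> {"op": "apply_moves", "data": {"grip": [1, 1, 1, 1, 1], "delta_pos": [[0, 0, 0.02], [0, 0, 0.042], [0.006, 0, 0.042], [0.0125, 0.001, 0.042], [0.0125, 0.001, 0.042]], "yaw": [0, 0, 0, 0, 0]}}

```text
t: 11.28
position: [0.4594, 0.2992, 0.0642]
ee_rot: [-1.26, 1.173, -1.151]
ft_force: [-1.3, -0.5, -1.0]
width: 0.0455
```

>>> {"op": "apply_moves", "data": {"grip": [1, 1, 1, 1, 1], "delta_pos": [[0, 0, -0.005], [0, 0, -0.01], [0.001, 0, -0.014], [0.003, 0, -0.018], [0.003, 0, -0.018]], "yaw": [0, 0, 0, 0, 0]}}

```text
t: 11.9
position: [0.4596, 0.2988, 0.0444]
ee_rot: [-1.265, 1.176, -1.149]
ft_force: [-7.9, 0.8, -2.2]
width: 0.0452
```

>>> {"op": "apply_moves", "data": {"grip": [1, 1, 1, 1, 1], "delta_pos": [[-0.002, 0, 0.012], [-0.002, 0, 0.024], [0.0055, 0, 0.024], [0.0055, 0, 0.024], [0.0055, 0, 0.014]], "yaw": [0, 0, 0, 0, 0]}}

```text
t: 12.52
position: [0.4661, 0.2992, 0.0592]
ee_rot: [-1.263, 1.175, -1.149]
ft_force: [-5.2, -2.7, 15.6]
width: 0.045
```

>>> {"op": "apply_moves", "data": {"grip": [1, 1, 1, 1], "delta_pos": [[0.001, 0, -0.004], [0.002, 0, -0.008], [0.003, 0, -0.012], [0.003, 0, -0.012]], "yaw": [0, 0, 0, 0]}}

```text
t: 13.02
position: [0.4681, 0.2996, 0.0485]
ee_rot: [-1.265, 1.177, -1.148]
ft_force: [-14.8, -3.2, 23.1]
width: 0.0449
```

```bash
python3 - <<'E'
from h import *
B=np.load('B.npy');st=r.read_state();print(st['position'],boxxy(B,st['position']),st['width'],st['ft_force'])
a=snap('side','s6')['color'];u=proj(load('s6'),w(B,(10,42,60)))[0].astype(int);print(u)
c=a[u[1]-28:u[1]+28,u[0]-28:u[0]+28].astype(float)
cv2.imwrite('pics/c7.png',cv2.resize(np.clip(c*2,0,255).astype('uint8')[...,::-1],(560,560),interpolation=cv2.INTER_CUBIC))
E
```

```text
[0.46807218 0.2995655  0.04849407] [17.69999779 40.73703748] 0.044924936145551146 [-14.759536    -3.18258218  23.0829182 ]
[243 202]
```

View pics/c7.png

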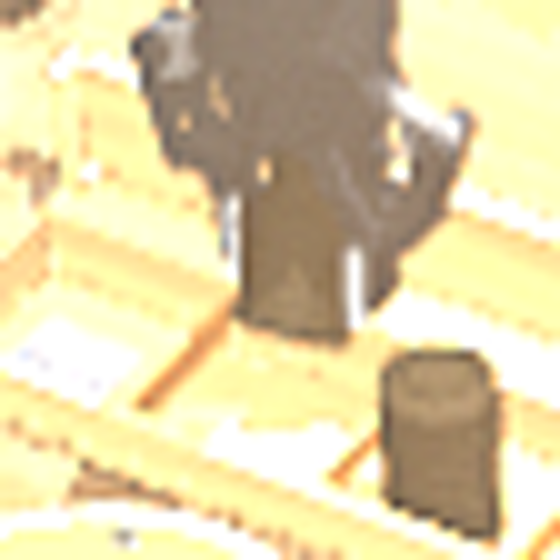

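The held spool's sides are now nearly parallel to the standing one's and its foot edge is curved, so it has been levered part way up. Now to set it in the lane and press it flat.

>>> {"op": "apply_moves", "data": {"grip": [1, 1, 1, 1, 1], "delta_pos": [[-0.002, 0, 0.012], [-0.015, -0.001, 0.012], [-0.015, -0.001, 0], [-0.015, -0.001, -0.015], [-0.015, -0.001, -0.022]], "yaw": [0, 0, 0, 0, 0]}}

```text
t: 13.7
position: [0.4517, 0.2978, 0.024]
ee_rot: [-1.268, 1.178, -1.148]
ft_force: [0.1, -0.4, -1.0]
width: 0.0451
```

>>> {"op": "apply_moves", "data": {"grip": [1, 1, 1, 1], "delta_pos": [[0, 0, -0.001], [0, 0, -0.002], [0, 0, -0.003], [-0.001, 0, -0.004]], "yaw": [0, 0, 0, 0]}}

```text
t: 14.2
position: [0.4515, 0.2977, 0.0218]
ee_rot: [-1.268, 1.178, -1.148]
ft_force: [-5.6, -6.6, 20.4]
width: 0.045
```

>>> {"op": "apply_moves", "data": {"grip": [1, 1, 1, 1, 1], "delta_pos": [[-0.003, 0, -0.001], [-0.006, 0, -0.001], [-0.009, -0.001, -0.002], [-0.012, -0.001, -0.003], [-0.014, -0.001, -0.004]], "yaw": [0, 0, 0, 0, 0]}}

```text
t: 14.82
position: [0.4428, 0.2983, 0.0217]
ee_rot: [-1.258, 1.171, -1.151]
ft_force: [10.9, -2.6, 17.3]
width: 0.0453
```

>>> {"op": "apply_moves", "data": {"grip": [1, 1, 1, 1, 1], "delta_pos": [[-0.004, 0, -0.001], [-0.007, 0, -0.002], [-0.01, -0.001, -0.003], [-0.012, -0.001, -0.004], [-0.012, -0.001, -0.004]], "yaw": [0, 0, 0, 0, 0]}}

```text
t: 15.45
position: [0.4359, 0.2992, 0.0216]
ee_rot: [-1.247, 1.165, -1.154]
ft_force: [10.4, -1.4, 15.8]
width: 0.0452
```

```bash
python3 - <<'E'
from h import *
B=np.load('B.npy');st=r.read_state();print(st['position'],boxxy(B,st['position']),st['width'],st['ft_force'],st['wrist_torque'])
a=snap('side','s7')['color'];u=proj(load('s7'),w(B,(-10,42,50)))[0].astype(int);print(u)
c=a[u[1]-25:u[1]+25,u[0]-25:u[0]+25].astype(float)
cv2.imwrite('pics/c8.png',cv2.resize(np.clip(c*2,0,255).astype('uint8')[...,::-1],(600,600),interpolation=cv2.INTER_CUBIC))
E
```

```text
[0.43592883 0.29917018 0.02163456] [-14.39495807  42.54401586] 0.04522446706297567 [10.43827901 -1.37944535 15.76203202] [-0.20523158 -1.92986626 -0.02318858]
[240 207]
```

```bash
cat >> h.py <<'E'
def bottoms(f,B,g,h,ths,thr=110,bias=(0,0)):
    """observed lowest dark row by column vs predicted hull bottom for a spool held at box point g, h above foot"""
    s=load(f);V=s['color'].max(2);out={}
    for th in ths:
        t=np.radians(th);hu=hull(s,B,g[0]-h*np.sin(t),g[1],g[2]-h*np.cos(t),t)+bias
        c0,c1=int(np.ceil(hu[:,0].min())),int(hu[:,0].max())
        m=np.zeros(V.shape,'uint8');cv2.fillConvexPoly(m,np.round(hu*16).astype(int),1,shift=4)
        out[th]=[(c,int(np.where(m[:,c])[0].max())) for c in range(c0,c1+1)]
    u=proj(s,w(B,g))[0]
    obs=[]
    for c in range(int(u[0])-12,int(u[0])+13):
        col=V[int(u[1])-2:int(u[1])+25,c];k=np.where(col>thr)[0];obs.append((c,int(u[1])-3+(k[0] if len(k) else 99)))
    return obs,out
E
python3 - <<'E'
from h import *
B=np.load('B.npy')
s=load('s7');print(cv2.cvtColor(s['color'],cv2.COLOR_RGB2GRAY)[196:228,226:258])
o,p=bottoms('s7',B,(-14.4,42.5,44.5),33,(0,15,30,47))
print(o)
for k in p:print(k,p[k])
# calibrate with standing spool c
sc=load('s5');h=hull(sc,B,-16,-42,6,0);print(h.min(0),h.max(0))
print(cv2.cvtColor(sc['color'],cv2.COLOR_RGB2GRAY)[204:234:2,250:270])
E
```

```text
[[ 57  71 168 ...  94  81 116]
 [ 56  63 104 ... 128  79 104]
 [ 56  61  61 ... 124  78 107]
 ...
 [183 190 168 ... 122  62  51]
 [132 155 164 ... 178 175 173]
 [ 95 114 127 ... 163 208 214]]
[(227, np.int64(206)), (228, np.int64(206)), (229, np.int64(206)), (230, np.int64(206)), (231, np.int64(206)), (232, np.int64(210)), (233, np.int64(206)), (234, np.int64(216)), (235, np.int64(216)), (236, np.int64(217)), (237, np.int64(217)), (238, np.int64(217)), (239, np.int64(218)), (240, np.int64(218)), (241, np.int64(218)), (242, np.int64(218)), (243, np.int64(218)), (244, np.int64(218)), (245, np.int64(209)), (246, np.int64(215)), (247, np.int64(215)), (248, np.int64(214)), (249, np.int64(213)), (250, np.int64(210)), (251, np.int64(209))]
0 [(233, 209), (234, 217), (235, 218), (236, 219), (237, 220), (238, 220), (239, 220), (240, 220), (241, 220), (242, 220), (243, 220), (244, 219), (245, 219), (246, 218)]
15 [(233, 218), (234, 219), (235, 219), (236, 219), (237, 220), (238, 220), (239, 220), (240, 220), (241, 220), (242, 220), (243, 220), (244, 220), (245, 219), (246, 215)]
30 [(232, 217)
[... 1045 characters left out ...]
 134 126
  125 124]
 [164  88  99  57  64  66  68  68  68  68  70  69  70  66  70 132 180 126
  130 132]
 [108 178 222  91  60  66  68  68  70  69  68  69  67  65  82 172 225 211
  210 168]
 [146 135 138  82  60  66  67  69  67  68  67  69  71  64  78 167 227 216
  211 214]
 [183 186 184 118  46  55  60  63  66  67  67  69  71  67  58 147 242 230
  227 226]
 [125 123 137 177 198 176 174 173 112  51  56  61  67  65  55 115 220 230
  217 166]
 [141 131 130 131 129 126 121 139 178 198 179 174 171 109  98 194 210 184
  116  96]
 [115 125 137 125 131 140 130 131 131 129 126 120 138 175 195 197 187 163
  136 184]
 [140 138 128 107 120 116 126 133 123 132 140 130 132 131 129 124 119 136
  171 188]]
```

View pics/c8.png

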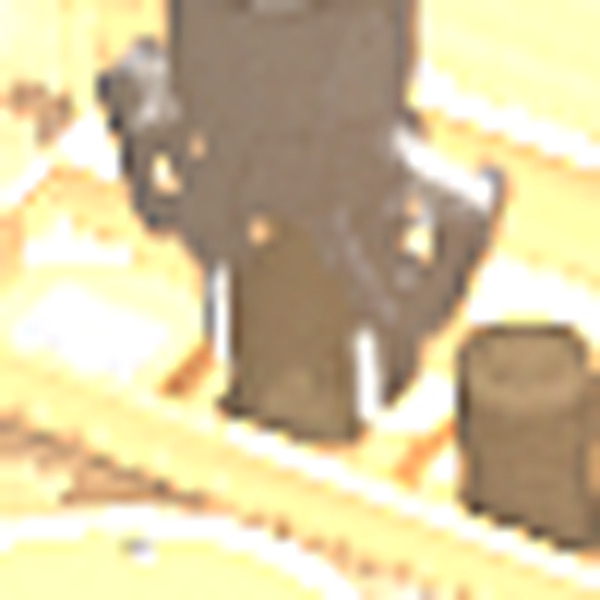

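Picture: the held spool's foot edge is just above the front wall (crop (230–360, 405–440)), still part tilted. The light drag slid the foot instead of turning it, so I'll repeat the drag with a firmer press (below 40 N).

>>> {"op": "apply_moves", "data": {"grip": [1, 1, 1, 1, 1], "delta_pos": [[0, 0, 0.005], [0.016, 0.001, 0.005], [0.016, 0.001, 0], [0.016, 0.001, -0.004], [0.016, 0.001, -0.006]], "yaw": [0, 0, 0, 0, 0]}}

```text
t: 16.12
position: [0.4523, 0.3005, 0.021]
ee_rot: [-1.248, 1.165, -1.154]
ft_force: [-27.7, -18.3, 72.4]
width: 0.0451
```

>>> {"op": "apply_moves", "data": {"grip": [1, 1, 1, 1, 1], "delta_pos": [[-0.004, 0, -0.007], [-0.008, 0, -0.008], [-0.012, -0.001, -0.008], [-0.016, -0.001, -0.009], [-0.018, -0.001, -0.009]], "yaw": [0, 0, 0, 0, 0]}}

```text
t: 16.75
position: [0.4464, 0.3027, 0.0211]
ee_rot: [-1.224, 1.151, -1.161]
ft_force: [21.1, -4.6, 32.3]
width: 0.0452
```

>>> {"op": "apply_moves", "data": {"grip": [1, 1, 1, 1, 1], "delta_pos": [[-0.01, -0.001, -0.006], [-0.014, -0.001, -0.007], [-0.018, -0.002, -0.008], [-0.02, -0.002, -0.008], [-0.02, -0.002, -0.008]], "yaw": [0, 0, 0, 0, 0]}}

```text
t: 17.38
position: [0.436, 0.3046, 0.0211]
ee_rot: [-1.204, 1.14, -1.164]
ft_force: [14.4, -0.5, 31.1]
width: 0.045
```

```bash
python3 - <<'E'
from h import *
B=np.load('B.npy');st=r.read_state();print(st['position'],boxxy(B,st['position']),st['width'],st['ft_force'])
print(Ro.from_rotvec(st['ee_rot']).as_matrix().round(3), st['q'].round(3))
E
```

```text
[0.4359885  0.30463964 0.02105052] [-13.96084145  47.99654433] 0.04495707571180908 [14.38178983 -0.45411924 31.13789796]
[[ 0.068  0.035  0.997]
 [-0.998  0.016  0.068]
 [-0.014 -0.999  0.036]] [ 0.515  0.124  1.902 -0.003  1.077  2.019]
```

>>> {"op": "apply_moves", "data": {"grip": [1, 1, 1, 1, 1], "delta_pos": [[0, 0, 0.02], [0, 0, 0.045], [0.015, -0.003, 0.045], [0.024, -0.004, 0.045], [0.024, -0.004, 0.045]], "yaw": [0, 0, 0, 0, 0]}}

```text
t: 18.0
position: [0.4596, 0.2998, 0.0642]
ee_rot: [-1.206, 1.142, -1.165]
ft_force: [0.6, 0.2, -1.3]
width: 0.0448
```

```bash
python3 - <<'E'
from h import *
B=np.load('B.npy');st=r.read_state();print(st['position'],boxxy(B,st['position']),st['ft_force'])
print(Ro.from_rotvec(st['ee_rot']).as_matrix()[:,1].round(3))
s=load('t0')
for a in(1.75,1.85,1.95,2.0):
    print(a,proj(s,w(B,[(60-118.5*np.cos(a),y,89+118.5*np.sin(a)) for y in(174,-174)])).round(1))
s=snap('side','s8')
for g in[(boxxy(B,st['position'])[0],boxxy(B,st['position'])[1],st['position'][2]*1000+24)]:
    o,p=bottoms('s8',B,g,33,(10,28,47));print(proj(s,w(B,g)));print([(int(a),int(b)) for a,b in o])
    for k in p:print(k,p[k])
E
```

```text
[0.45956874 0.29980737 0.06423769] [ 9.23308725 41.56070234] [ 0.60692987  0.16544494 -1.2934668 ]
[ 0.032  0.015 -0.999]
1.75 [[191.3 201.7]
 [298.2 176.9]]
1.85 [[190.9 198.6]
 [297.2 174. ]]
1.95 [[190.5 195.7]
 [296.3 171.3]]
2.0 [[190.4 194.4]
 [295.9 170.1]]
[[242.88696713 196.52049491]]
[(230, 193), (231, 193), (232, 193), (233, 193), (234, 193), (235, 197), (236, 193), (237, 205), (238, 204), (239, 205), (240, 205), (241, 205), (242, 206), (243, 206), (244, 206), (245, 206), (246, 206), (247, 206), (248, 197), (249, 200), (250, 202), (251, 202), (252, 201), (253, 198), (254, 197)]
10 [(237, 206), (238, 206), (239, 207), (240, 207), (241, 208), (242, 208), (243, 208), (244, 208), (245, 207), (246, 207), (247, 207), (248, 206), (249, 205)]
28 [(235, 205), (236, 205), (237, 206), (238, 206), (239, 206), (240, 207), (241, 207), (242, 207), (243, 207), (244, 207), (245, 207), (246, 207), (247, 207), (248, 205), (249, 200), (250, 196), (251, 191)]
47 [(234, 203), (235, 203), (236, 204), (237, 204), (238, 204), (239, 205), (240, 205), (241, 206), (242, 206), (243, 206), (244, 207), (245, 207), (246, 207), (247, 205), (248, 202), (249, 199), (250, 197), (251, 194), (252, 191)]
```

The silhouette fit gives θ≈28°, so the rotation is kept. I'll lever further on the wall edge with the foot above the step.

>>> {"op": "apply_moves", "data": {"grip": [1, 1, 1, 1], "delta_pos": [[0, 0, 0.004], [0.008, 0.001, 0.004], [0.014, 0.001, 0.004], [0.014, 0.001, 0.004]], "yaw": [0, 0, 0, 0]}}

```text
t: 18.55
position: [0.4738, 0.301, 0.0684]
ee_rot: [-1.206, 1.142, -1.165]
ft_force: [-0.0, 0.3, -1.4]
width: 0.0449
```

>>> {"op": "apply_moves", "data": {"grip": [1, 1, 1, 1, 1], "delta_pos": [[0, 0, -0.004], [0, 0, -0.008], [0.001, 0, -0.012], [0.002, 0, -0.014], [0.002, 0, -0.014]], "yaw": [0, 0, 0, 0, 0]}}

```text
t: 19.18
position: [0.4749, 0.301, 0.0552]
ee_rot: [-1.208, 1.144, -1.164]
ft_force: [-12.2, -3.3, 14.1]
width: 0.0449
```

>>> {"op": "apply_moves", "data": {"grip": [1, 1, 1], "delta_pos": [[0.002, 0, -0.001], [0.004, 0, -0.002], [0.004, 0, -0.002]], "yaw": [0, 0, 0]}}

```text
t: 19.55
position: [0.4757, 0.3011, 0.054]
ee_rot: [-1.213, 1.147, -1.161]
ft_force: [-26.6, -5.7, 24.5]
width: 0.0454
```

>>> {"op": "apply_moves", "data": {"grip": [1, 1, 1, 1, 1], "delta_pos": [[-0.004, 0, 0.008], [-0.02, -0.002, 0.008], [-0.036, -0.003, 0.008], [-0.036, -0.003, -0.01], [-0.036, -0.003, -0.02]], "yaw": [0, 0, 0, 0, 0]}}

```text
t: 20.18
position: [0.4393, 0.2977, 0.0323]
ee_rot: [-1.215, 1.147, -1.161]
ft_force: [-0.3, -0.2, -0.4]
width: 0.0452
```

```bash
python3 - <<'E'
from h import *
B=np.load('B.npy');st=r.read_state();print(st['position'],boxxy(B,st['position']),st['ft_force'])
s=snap('side','s9');b=boxxy(B,st['position']);g=(b[0],b[1],st['position'][2]*1000+24)
o,p=bottoms('s9',B,g,33,(0,10,20,28,47));print([(int(a),int(b)) for a,b in o])
for k in p:print(k,p[k])
E
```

```text
[0.4393468  0.29771184 0.03231439] [-11.08488432  40.85501316] [-0.27886668 -0.24202398 -0.38978581]
[(228, 203), (229, 203), (230, 203), (231, 203), (232, 203), (233, 203), (234, 207), (235, 214), (236, 214), (237, 214), (238, 215), (239, 215), (240, 215), (241, 215), (242, 216), (243, 216), (244, 216), (245, 208), (246, 207), (247, 213), (248, 212), (249, 211), (250, 211), (251, 207), (252, 205)]
0 [(234, 211), (235, 215), (236, 216), (237, 217), (238, 217), (239, 217), (240, 217), (241, 217), (242, 217), (243, 217), (244, 217), (245, 216), (246, 216), (247, 215)]
10 [(234, 215), (235, 216), (236, 217), (237, 217), (238, 217), (239, 217), (240, 217), (241, 217), (242, 217), (243, 217), (244, 217), (245, 217), (246, 216), (247, 212)]
20 [(233, 214), (234, 215), (235, 216), (236, 216), (237, 217), (238, 217), (239, 217), (240, 217), (241, 217), (242, 217), (243, 217), (244, 217), (245, 216), (246, 216), (247, 209), (248, 202)]
28 [(233, 214), (234, 215), (235, 216), (236, 216), (237, 216), (238, 217), (239, 217), (240, 217), (241, 217), (242, 217), (243, 217), (244, 217), (245, 216), (246, 213), (247, 208), (248, 204)]
47 [(232, 213), (233, 213), (234, 214), (235, 214), (236, 214), (237, 215), (238, 215), (239, 215), (240, 216), (241, 216), (242, 217), (243, 217), (244, 216), (245, 213), (246, 211), (247, 208), (248, 205), (249, 203), (250, 200)]
```

>>> {"op": "apply_moves", "data": {"grip": [1, 1, 1, 1, 1], "delta_pos": [[0.002, 0, -0.006], [0.002, 0, -0.008], [0.002, 0, -0.009], [0.002, 0, -0.0095], [0.002, 0, -0.01]], "yaw": [0, 0, 0, 0, 0]}}

```text
t: 20.85
position: [0.4409, 0.2973, 0.0215]
ee_rot: [-1.216, 1.148, -1.161]
ft_force: [-2.6, -2.4, 5.7]
width: 0.045
```

>>> {"op": "apply_moves", "data": {"grip": [-0.3, -0.35, -0.35, -0.35, -0.35], "delta_pos": [[0, 0, 0], [0, 0, 0.001], [0, 0, 0.001], [0, 0, 0.045], [0, 0, 0.1]], "yaw": [0, 0, 0, 0, 0]}}

```text
t: 21.48
position: [0.4395, 0.2966, 0.121]
ee_rot: [-1.22, 1.15, -1.161]
ft_force: [0.2, 0.4, 0.2]
width: 0.0575
```

```bash
cat >> h.py <<'E'
def check(f,B,y,x=-20):
    s=load(f);V=s['color'].max(2)
    for n,a in dict(up=(x,y,6,0),tip=(-27,y,23,.82)).items():
        hu=hull(s,B,*a);m=np.zeros(V.shape,'uint8');cv2.fillConvexPoly(m,np.round(hu*16).astype(int),1,shift=4);d=V<100
        mm=cv2.dilate(m,np.ones((9,9)));print(f,y,n,'inside dark frac',round(d[m>0].mean(),2),'iou',round((d&(m>0)).sum()/((d&(mm>0))|(m>0)).sum(),2))
E
python3 - <<'E'
from h import *
B=np.load('B.npy')
snap('side','s10')
for y in(42,-42,-126):check('s10',B,y)
g=load('s10')['color'].max(2)
for r_ in range(192,224,2):print(''.join('#' if v<100 else '.' for v in g[r_,225:300]))
E
```

```text
s10 42 up inside dark frac 0.63 iou 0.63
s10 42 tip inside dark frac 0.53 iou 0.45
s10 -42 up inside dark frac 0.62 iou 0.62
s10 -42 tip inside dark frac 0.54 iou 0.49
s10 -126 up inside dark frac 0.42 iou 0.33
s10 -126 tip inside dark frac 0.69 iou 0.66
.......................###.................................................
.......................##..................................................
...........................................................................
...........................................................................
...........................................................................
..........########.........................................................
........############.......................................................
.........############......................................................
.........###########.......................................................
.........############........##########....................................
.........###########........###########..................######............
....#....###########........############................###########........
.........###########........############...............#############.......
..............#######.......############..............############.........
...................#.........##########..............#############.........
..#..........................###########............#############..........
```

Bay +42's spool now stands: its silhouette matches the standing one's. Same procedure for the right one.

>>> {"op": "apply_moves", "data": {"grip": [-0.35, -0.35, -0.35, -0.35, -0.35], "delta_pos": [[0.008, -0.055, 0], [0.016, -0.11, 0], [0.023, -0.167, 0], [0.023, -0.167, -0.03], [0.023, -0.167, -0.05]], "yaw": [0, 0, 0, 0, 0]}}

```text
t: 22.15
position: [0.4672, 0.1311, 0.0799]
ee_rot: [-1.206, 1.146, -1.164]
ft_force: [-0.3, 0.8, 0.4]
width: 0.0579
```

```bash
python3 - <<'E'
from h import *
B=np.load('B.npy');st=r.read_state();print(st['position'],boxxy(B,st['position']),Ro.from_rotvec(st['ee_rot']).as_matrix().round(3))
print(w(B,(.6,-128.5,26))-st['position'])
E
```

```text
[0.46716245 0.13105576 0.07992174] [   5.25183931 -127.31475462] [[ 0.066  0.03   0.997]
 [-0.998  0.016  0.066]
 [-0.014 -0.999  0.031]]
[[-0.00455974 -0.00150105 -0.05392174]]
```

>>> {"op": "apply_moves", "data": {"grip": [-0.35, -0.35, -0.35, -0.35, -0.35], "delta_pos": [[-0.003, -0.0015, -0.005], [-0.003, -0.0015, -0.025], [-0.003, -0.0015, -0.04], [-0.003, -0.0015, -0.05], [-0.003, -0.0015, -0.052]], "yaw": [0, 0, 0, 0, 0]}}

```text
t: 22.78
position: [0.4637, 0.1296, 0.0274]
ee_rot: [-1.207, 1.146, -1.163]
ft_force: [-0.4, -0.7, -0.2]
width: 0.0574
```

>>> {"op": "apply_moves", "data": {"grip": [1, 1, 1, 1], "delta_pos": [[0, 0, 0], [0, 0, 0], [0, 0, 0], [0, 0, 0]], "yaw": [0, 0, 0, 0]}}

```text
t: 23.28
position: [0.4641, 0.1296, 0.0278]
ee_rot: [-1.206, 1.146, -1.163]
ft_force: [-1.1, -0.7, 2.9]
width: 0.045
```

```bash
python3 - <<'E'
from h import *
B=np.load('B.npy');st=r.read_state();print(st['position'],boxxy(B,st['position']),st['width'],st['ft_force'])
E
```

```text
[0.46408596 0.12961967 0.02778623] [   2.08422568 -128.53677248] 0.044951318275645864 [-1.06709217 -0.70404935  2.89404085]
```

>>> {"op": "apply_moves", "data": {"grip": [1, 1, 1, 1, 1], "delta_pos": [[0, 0, 0.02], [0, 0, 0.044], [0.008, 0.001, 0.044], [0.0155, 0.001, 0.044], [0.0155, 0.001, 0.04]], "yaw": [0, 0, 0, 0, 0]}}

```text
t: 23.9
position: [0.4797, 0.1305, 0.0667]
ee_rot: [-1.207, 1.147, -1.163]
ft_force: [-0.3, -0.4, -0.8]
width: 0.045
```

>>> {"op": "apply_moves", "data": {"grip": [1, 1, 1, 1, 1], "delta_pos": [[0, 0, -0.004], [0, 0, -0.008], [0, 0, -0.011], [0, 0, -0.013], [0, 0, -0.013]], "yaw": [0, 0, 0, 0, 0]}}

```text
t: 24.52
position: [0.4806, 0.1308, 0.0549]
ee_rot: [-1.206, 1.145, -1.164]
ft_force: [-6.4, -0.6, 15.0]
width: 0.0453
```

>>> {"op": "apply_moves", "data": {"grip": [1, 1, 1, 1, 1], "delta_pos": [[-0.001, 0, 0.012], [0, 0, 0.022], [0.006, 0, 0.022], [0.006, 0, 0.016], [0.006, 0, 0.012]], "yaw": [0, 0, 0, 0, 0]}}

```text
t: 25.15
position: [0.4859, 0.1306, 0.0656]
ee_rot: [-1.207, 1.147, -1.163]
ft_force: [0.2, -0.5, -1.5]
width: 0.045
```

>>> {"op": "apply_moves", "data": {"grip": [1, 1, 1, 1, 1], "delta_pos": [[0, 0, -0.003], [0, 0, -0.006], [0.001, 0, -0.008], [0.002, 0, -0.009], [0.002, 0, -0.009]], "yaw": [0, 0, 0, 0, 0]}}

```text
t: 25.78
position: [0.4869, 0.1308, 0.0578]
ee_rot: [-1.209, 1.148, -1.162]
ft_force: [-15.4, -2.3, 22.0]
width: 0.045
```

>>> {"op": "apply_moves", "data": {"grip": [1, 1, 1], "delta_pos": [[0.002, 0, 0], [0.004, 0, -0.001], [0.004, 0, -0.001]], "yaw": [0, 0, 0]}}

```text
t: 26.15
position: [0.4874, 0.1308, 0.057]
ee_rot: [-1.215, 1.153, -1.158]
ft_force: [-26.6, -2.9, 27.3]
width: 0.0453
```

>>> {"op": "apply_moves", "data": {"grip": [1, 1, 1, 1, 1], "delta_pos": [[-0.004, 0, 0.008], [-0.02, -0.001, 0.008], [-0.035, -0.002, 0.008], [-0.035, -0.002, -0.01], [-0.035, -0.002, -0.022]], "yaw": [0, 0, 0, 0, 0]}}

```text
t: 26.78
position: [0.452, 0.1288, 0.0342]
ee_rot: [-1.215, 1.153, -1.158]
ft_force: [-0.0, 0.8, -1.1]
width: 0.045
```

>>> {"op": "apply_moves", "data": {"grip": [1, 1, 1, 1, 1], "delta_pos": [[0, 0, -0.003], [0, 0, -0.005], [0, 0, -0.006], [0, 0, -0.007], [0, 0, -0.008]], "yaw": [0, 0, 0, 0, 0]}}

```text
t: 27.4
position: [0.4526, 0.1288, 0.027]
ee_rot: [-1.215, 1.153, -1.158]
ft_force: [-3.1, -1.5, 10.2]
width: 0.0449
```

Contact; release and check.

>>> {"op": "apply_moves", "data": {"grip": [-0.35, -0.35, -0.35, -0.35, -0.35], "delta_pos": [[0, 0, 0.001], [0, 0, 0.001], [0, 0, 0.002], [0, 0, 0.045], [0, 0, 0.1]], "yaw": [0, 0, 0, 0, 0]}}

```text
t: 28.02
position: [0.451, 0.1285, 0.1266]
ee_rot: [-1.218, 1.155, -1.157]
ft_force: [1.4, -0.2, -0.1]
width: 0.0576
```

```bash
python3 - <<'E'
from h import *
B=np.load('B.npy')
s=snap('side','s11');t=snap('top','t11')
for y in(42,-42,-126):check('s11',B,y)
g=s['color'].max(2)
for r_ in range(196,256,2):print(''.join('#' if v<100 else '.' for v in g[r_,225:330]))
st=r.read_state();print(st['position'],boxxy(B,st['position']))
c=s['color'][150:260,190:330]
cv2.imwrite('pics/c11.png',cv2.resize(c[...,::-1],None,fx=5,fy=5,interpolation=cv2.INTER_CUBIC))
E
```

```text
s11 42 up inside dark frac 0.62 iou 0.62
s11 42 tip inside dark frac 0.52 iou 0.46
s11 -42 up inside dark frac 0.64 iou 0.63
s11 -42 tip inside dark frac 0.55 iou 0.48
s11 -126 up inside dark frac 0.63 iou 0.56
s11 -126 tip inside dark frac 0.72 iou 0.67
.............................................#####.........########..#####..................##...........
.............................................#.###...........#############.................#####.........
.............................................#..##............##########....................######.......
...........#######.............................###.............########.....................#######......
........############............................................####........................#########....
.........############............................................##.........................###########..
.........###########............................................###.........................#############
.........############........##########.....................................................###########
[... 1699 characters left out ...]
..............................................................................############...............
.............................................................................#############...............
..........................................................................##.#############...............
.........................................................................#...#############...............
..........................................................................#..##############..............
......................................#.......................................###########................
[0.45696622 0.12958087 0.13393149] [  -5.02145407 -128.08788454]
```

```bash
cat >> h.py <<'E'
def lean(f,B,y0,dx=0,thr=100):
    s=load(f);V=s['color'].max(2)<thr;best=[]
    for y in np.arange(y0-6,y0+7,2):
      for th in np.arange(20,56,3):
        t=np.radians(th);px=21+dx-30*np.tan(t)
        hu=hull(s,B,px-23.5*np.cos(t),y,6+23.5*np.sin(t),t);m=np.zeros(V.shape,'uint8');cv2.fillConvexPoly(m,np.round(hu*16).astype(int),1,shift=4)
        mm=cv2.dilate(m,np.ones((9,9)))>0;best.append((round((V&(m>0)).sum()/((V&mm)|(m>0)).sum(),3),int(y),int(th)))
    return sorted(best)[::-1][:5]
E
python3 - <<'E'
from h import *
B=np.load('B.npy')
for dx in(0,3):
  print(dx,'now',lean('s11',B,-128,dx),'before s5',lean('s5',B,-128,dx),'left s5',lean('s5',B,42,dx))
E
```

```text
0 now [(np.float64(0.723), -128, 53), (np.float64(0.721), -126, 53), (np.float64(0.714), -130, 53), (np.float64(0.706), -124, 53), (np.float64(0.705), -132, 53)] before s5 [(np.float64(0.731), -134, 47), (np.float64(0.724), -130, 44), (np.float64(0.721), -132, 47), (np.float64(0.719), -134, 50), (np.float64(0.717), -130, 47)] left s5 [(np.float64(0.732), 36, 47), (np.float64(0.731), 40, 50), (np.float64(0.722), 40, 47), (np.float64(0.719), 40, 44), (np.float64(0.715), 38, 47)]
3 now [(np.float64(0.682), -126, 53), (np.float64(0.681), -124, 53), (np.float64(0.678), -130, 53), (np.float64(0.673), -128, 53), (np.float64(0.657), -124, 50)] before s5 [(np.float64(0.738), -130, 47), (np.float64(0.738), -132, 44), (np.float64(0.731), -134, 44), (np.float64(0.728), -132, 47), (np.float64(0.728), -134, 50)] left s5 [(np.float64(0.736), 42, 47), (np.float64(0.731), 42, 44), (np.float64(0.729), 40, 47), (np.float64(0.729), 40, 44), (np.float64(0.722), 38, 44)]
```

View pics/c11.png

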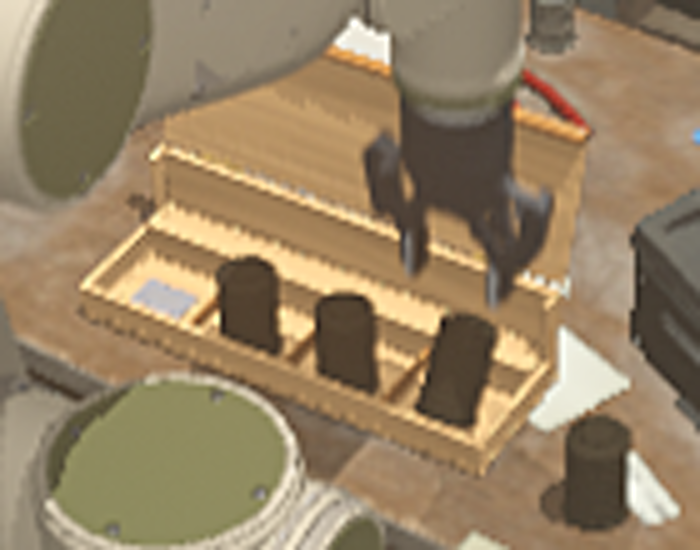

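The left spool stands at crop (248,305). The right one still leans, but less than before; its foot has probably caught on the front wall. I have used all my picture views, so from here I'll fit silhouettes numerically.

```bash
cat >> h.py <<'E'
def fit(f,B,y0,thr=100,ths=range(0,60,4),pxs=range(-40,24,4)):
    s=load(f);V=s['color'].max(2)<thr;best=[]
    for y in(y0-3,y0,y0+3):
     for px in pxs:
      for th in ths:
        t=np.radians(th)
        hu=hull(s,B,px-23.5*np.cos(t),y,6+23.5*np.sin(t),t);m=np.zeros(V.shape,'uint8');cv2.fillConvexPoly(m,np.round(hu*16).astype(int),1,shift=4)
        mm=cv2.dilate(m,np.ones((9,9)))>0;best.append((float(round((V&(m>0)).sum()/((V&mm)|(m>0)).sum(),3)),y,px,th))
    return sorted(best)[::-1][:6]
E
python3 - <<'E'
from h import *
B=np.load('B.npy');snap('side','s12');snap('top','t12')
for f,y in(('s11',-127),('s12',-127),('s12',-42),('s12',42),('s5',-129)):
    print(f,y,fit(f,B,y,110))
E
```

```text
s11 -127 [(0.794, -130, -20, 44), (0.787, -130, -20, 48), (0.783, -130, -24, 48), (0.774, -130, -24, 56), (0.773, -127, -20, 48), (0.772, -130, -24, 52)]
s12 -127 [(0.801, -130, -20, 44), (0.799, -130, -20, 48), (0.79, -130, -24, 56), (0.787, -130, -24, 48), (0.784, -127, -20, 48), (0.783, -130, -24, 52)]
s12 -42 [(0.657, -45, 0, 4), (0.655, -42, 8, 0), (0.653, -42, 12, 0), (0.652, -42, 0, 0), (0.651, -42, 4, 4), (0.65, -39, 12, 0)]
s12 42 [(0.636, 42, 0, 4), (0.634, 45, 12, 4), (0.63, 42, 8, 0), (0.63, 39, 4, 0), (0.629, 45, 4, 4), (0.626, 39, -4, 4)]
s5 -129 [(0.759, -129, 0, 44), (0.757, -132, 0, 44), (0.753, -132, -12, 48), (0.749, -132, -4, 48), (0.747, -129, -4, 48), (0.745, -129, -8, 48)]
```

```bash
python3 - <<'E'
from h import *
st=r.read_state();print(st['t'],st['position'],np.array([.4526,.1288,.029])-st['position'])
E
```

```text
28.225 [0.453845   0.12901929 0.12850801] [-0.001245   -0.00021929 -0.09950801]
```

>>> {"op": "apply_moves", "data": {"grip": [-0.35, -0.35, -0.35, -0.35, -0.35], "delta_pos": [[0, 0, -0.03], [0, 0, -0.06], [0, 0, -0.085], [0, 0, -0.099], [0, 0, -0.099]], "yaw": [0, 0, 0, 0, 0]}}

```text
t: 28.85
position: [0.4521, 0.1288, 0.0277]
ee_rot: [-1.215, 1.153, -1.158]
ft_force: [0.4, -0.3, 0.3]
width: 0.0576
```

>>> {"op": "apply_moves", "data": {"grip": [1, 1, 1, 1], "delta_pos": [[0, 0, 0], [0, 0, 0], [0, 0, 0], [0, 0, 0]], "yaw": [0, 0, 0, 0]}}

```text
t: 29.35
position: [0.4531, 0.1291, 0.0288]
ee_rot: [-1.213, 1.152, -1.159]
ft_force: [-1.1, 1.9, 6.5]
width: 0.045
```

>>> {"op": "apply_moves", "data": {"grip": [1, 1, 1, 1, 1], "delta_pos": [[0, 0, 0.02], [0.006, 0.001, 0.045], [0.018, 0.001, 0.045], [0.032, 0.002, 0.045], [0.032, 0.002, 0.042]], "yaw": [0, 0, 0, 0, 0]}}

```text
t: 29.98
position: [0.4856, 0.1309, 0.0698]
ee_rot: [-1.213, 1.152, -1.159]
ft_force: [0.0, -0.4, -1.2]
width: 0.0452
```

>>> {"op": "apply_moves", "data": {"grip": [1, 1, 1, 1], "delta_pos": [[0.001, 0, -0.004], [0.001, 0, -0.008], [0.001, 0, -0.011], [0.001, 0, -0.011]], "yaw": [0, 0, 0, 0]}}

```text
t: 30.48
position: [0.4859, 0.1308, 0.0582]
ee_rot: [-1.215, 1.153, -1.158]
ft_force: [-2.5, -0.2, -0.2]
width: 0.0452
```

>>> {"op": "apply_moves", "data": {"grip": [1, 1, 1, 1], "delta_pos": [[0.001, 0, -0.001], [0.003, 0, -0.001], [0.005, 0, -0.001], [0.005, 0, -0.001]], "yaw": [0, 0, 0, 0]}}

```text
t: 30.98
position: [0.4873, 0.1309, 0.0574]
ee_rot: [-1.221, 1.158, -1.154]
ft_force: [-23.9, -1.4, 21.2]
width: 0.0452
```

>>> {"op": "apply_moves", "data": {"grip": [1, 1, 1, 1, 1], "delta_pos": [[-0.003, 0, 0.004], [-0.003, 0, 0.008], [-0.001, 0, 0.008], [0.001, 0, 0.006], [0.002, 0, 0.005]], "yaw": [0, 0, 0, 0, 0]}}

```text
t: 31.6
position: [0.4895, 0.1308, 0.062]
ee_rot: [-1.221, 1.159, -1.154]
ft_force: [0.0, 0.5, 0.1]
width: 0.0449
```

>>> {"op": "apply_moves", "data": {"grip": [1, 1, 1, 1], "delta_pos": [[0.002, 0, 0], [0.004, 0, 0], [0.006, 0, 0], [0.006, 0, 0]], "yaw": [0, 0, 0, 0]}}

```text
t: 32.1
position: [0.4907, 0.1307, 0.0609]
ee_rot: [-1.229, 1.166, -1.149]
ft_force: [-25.7, -2.4, 17.0]
width: 0.0451
```

>>> {"op": "apply_moves", "data": {"grip": [1, 1, 1, 1, 1], "delta_pos": [[-0.004, 0, 0.01], [-0.016, -0.001, 0.01], [-0.029, -0.002, 0.008], [-0.029, -0.002, -0.01], [-0.029, -0.002, -0.026]], "yaw": [0, 0, 0, 0, 0]}}

```text
t: 32.72
position: [0.4611, 0.1287, 0.0341]
ee_rot: [-1.229, 1.165, -1.149]
ft_force: [-0.3, 0.1, -0.6]
width: 0.0449
```

>>> {"op": "apply_moves", "data": {"grip": [1, 1, 1, 1, 1], "delta_pos": [[0, 0, -0.002], [0, 0, -0.004], [0, 0, -0.005], [0, 0, -0.006], [0, 0, -0.007]], "yaw": [0, 0, 0, 0, 0]}}

```text
t: 33.35
position: [0.462, 0.1288, 0.0285]
ee_rot: [-1.228, 1.165, -1.15]
ft_force: [-5.7, -2.0, 14.9]
width: 0.0448
```

>>> {"op": "apply_moves", "data": {"grip": [-0.35, -0.35, -0.35, -0.35, -0.35], "delta_pos": [[0, 0, 0.001], [0, 0, 0.001], [0, 0, 0.002], [0, 0, 0.045], [0, 0, 0.1]], "yaw": [0, 0, 0, 0, 0]}}

```text
t: 33.98
position: [0.4603, 0.1285, 0.128]
ee_rot: [-1.232, 1.167, -1.148]
ft_force: [1.5, 0.6, 0.3]
width: 0.0578
```

```bash
python3 - <<'E'
from h import *
B=np.load('B.npy')
s=snap('side','s13')
g=s['color'].max(2)
for r_ in range(198,252,2):print(''.join('#' if v<100 else '.' for v in g[r_,225:322]))
st=r.read_state();print(st['t'],st['position'],boxxy(B,st['position']))
E
```

```text
...............................................#.###............##########.................#####.
.................................................##.............########....................#####
...........#######...............................#..............#.####......................#####
........############..............................................###.......................#####
.........############.............................................##........................#####
.........###########........................................................................#####
.........############........##########.....................................................#####
.........###########........###########....................................................######
.........############.......############...................................................######
.........############.......############.............###...................................######
.............########.......############.........###########.................................####
...................##.
[... 917 characters left out ...]
.....................#############......
..............................................................................############.......
..............................................................................############.......
..............................................................................############.......
.............................................................................#############.......
..........................................................................##.#############.......
.........................................................................#...#############.......
34.025 [0.46535312 0.12939684 0.13739324] [   3.33314781 -128.84586597]
```

All three in the box now stand. Next is spool_d: locate it from its silhouette centre in both views.

```bash
python3 - <<'E'
from h import *
from scipy.optimize import least_squares
B=np.load('B.npy')
obs=[]
for f,win in(('s13',(296,322,228,262)),('t0',(315,342,206,236)),('t12',(315,342,206,236))):
    s=load(f);V=s['color'].max(2)[win[2]:win[3],win[0]:win[1]]
    for thr in(80,100):
        n,l,st,ce=cv2.connectedComponentsWithStats((V<thr).astype('uint8'));k=1+st[1:,4].argmax();x,y,ww,hh,a=st[k]
        print(f,thr,(x+win[0],y+win[2],ww,hh,a),(ce[k]+[win[0],win[2]]).round(1))
    obs.append((s,ce[k]+[win[0],win[2]]))
def cen(s,x,y):
    W=np.array([0,0,0]);hu=hull(s,np.array([x,y,0]),0,0,0,0);m=cv2.moments(hu);return np.array([m['m10'],m['m01']])/m['m00']
for o in(obs[:2],[obs[0]],[obs[1]]):
    q=least_squares(lambda p:np.concatenate([cen(s,*p)-u for s,u in o]),[.43,0]);print(q.x.round(4),q.fun.round(1))
# same for standing spool c as sanity (box frame)
st=r.read_state();R=Ro.from_rotvec(st['ee_rot']).as_matrix();print(st['position'],R[:,1].round(3))
hu=hull(obs[0][0],np.array([.43,0,0]),0,0,0,0);print(hu.min(0),hu.max(0))
E
```

```text
s13 80 (np.int32(303), np.int32(239), np.int32(12), np.int32(17), np.int32(159)) [308.4 247.8]
s13 100 (np.int32(298), np.int32(233), np.int32(18), np.int32(23), np.int32(276)) [308.2 244.6]
t0 80 (np.int32(320), np.int32(214), np.int32(15), np.int32(17), np.int32(176)) [327.  221.8]
t0 100 (np.int32(317), np.int32(214), np.int32(18), np.int32(17), np.int32(223)) [326.  222.5]
t12 80 (np.int32(317), np.int32(214), np.int32(18), np.int32(16), np.int32(186)) [326.1 221.8]
t12 100 (np.int32(316), np.int32(206), np.int32(26), np.int32(25), np.int32(343)) [329.9 218.8]
[0.4235 0.0005] [-1.3 -0.2  1.1 -0.4]
[ 0.4254 -0.0037] [ 0. -0.]
[0.4227 0.0049] [-0.  0.]
[0.46535312 0.12939684 0.13739324] [ 0.01   0.016 -1.   ]
[300.96982 231.09608] [314.9633  255.54753]
```

>>> {"op": "apply_moves", "data": {"grip": [-0.8, -0.8, -0.8, -0.8, -0.8], "delta_pos": [[-0.013, -0.045, 0], [-0.027, -0.09, 0], [-0.04, -0.132, 0], [-0.04, -0.132, -0.02], [-0.04, -0.132, -0.03]], "yaw": [0, 0, 0, 0, 0]}}

```text
t: 34.65
position: [0.4248, -0.003, 0.1064]
ee_rot: [-1.221, 1.161, -1.153]
ft_force: [0.0, -0.4, 0.3]
width: 0.0767
```

>>> {"op": "apply_moves", "data": {"grip": [-0.8, -0.8, -0.8, -0.8, -0.8], "delta_pos": [[0, 0, -0.025], [0, 0, -0.05], [0, 0, -0.07], [0, 0, -0.078], [0, 0, -0.078]], "yaw": [0, 0, 0, 0, 0]}}

```text
t: 35.28
position: [0.4245, -0.0026, 0.0281]
ee_rot: [-1.222, 1.161, -1.152]
ft_force: [0.2, 0.8, 0.8]
width: 0.0765
```

>>> {"op": "apply_moves", "data": {"grip": [1, 1, 1, 1, 1], "delta_pos": [[0, 0, 0], [0, 0, 0], [0, 0, 0], [0, 0, 0], [0, 0, 0]], "yaw": [0, 0, 0, 0, 0]}}

```text
t: 35.9
position: [0.4258, -0.0027, 0.0295]
ee_rot: [-1.221, 1.159, -1.153]
ft_force: [-0.1, 0.1, 6.1]
width: 0.0442
```

>>> {"op": "apply_moves", "data": {"grip": [1, 1, 1, 1, 1], "delta_pos": [[0, 0, 0.03], [0, 0, 0.08], [0, 0, 0.13], [0, 0.03, 0.14], [0, 0.06, 0.14]], "yaw": [0, 0, 0, 0, 0]}}

```text
t: 36.52
position: [0.427, 0.0578, 0.1717]
ee_rot: [-1.217, 1.157, -1.156]
ft_force: [0.8, -0.7, -0.8]
width: 0.0441
```

>>> {"op": "apply_moves", "data": {"grip": [1, 1, 1, 1, 1], "delta_pos": [[0, 0.055, 0], [0, 0.11, 0], [0, 0.17, 0], [0, 0.23, 0], [0, 0.28, 0]], "yaw": [0, 0, 0, 0, 0]}}

```text
t: 37.15
position: [0.4266, 0.3401, 0.1719]
ee_rot: [-1.217, 1.156, -1.156]
ft_force: [0.8, -0.4, -0.1]
width: 0.0443
```

>>> {"op": "apply_moves", "data": {"grip": [1, 1, 1, 1], "delta_pos": [[0, 0.03, 0], [0, 0.042, 0], [0, 0.042, -0.03], [0, 0.042, -0.05]], "yaw": [0, 0, 0, 0]}}

```text
t: 37.65
position: [0.4263, 0.3811, 0.1205]
ee_rot: [-1.218, 1.157, -1.156]
ft_force: [-0.5, 0.2, -1.6]
width: 0.0446
```

```bash
python3 - <<'E'
from h import *
B=np.load('B.npy');st=r.read_state();print(st['position'],boxxy(B,st['position']),Ro.from_rotvec(st['ee_rot']).as_matrix().round(3))
print(w(B,(-17,126,37))-st['position'])
s=load('s13')
hsv=cv2.cvtColor(s['color'],cv2.COLOR_RGB2HSV);m=((hsv[...,1]<60)&(hsv[...,2]>110)).astype('uint8')[200:222,212:234]
n,l,q,c=cv2.connectedComponentsWithStats(m);k=1+q[1:,4].argmax();u=c[k]+[212,200];print('pad px',u,q[k],'box',boxxy(B,onz(s,u,.0078)))
E
```

```text
[0.42626607 0.38114008 0.12053975] [-18.42123828 124.98322303] [[ 0.067  0.014  0.998]
 [-0.998  0.015  0.066]
 [-0.014 -1.     0.015]]
[[ 0.00134827  0.00111172 -0.08353975]]
pad px [222.09836066 209.39344262] [ 4  6 13  8 61] box [-14.41629525 125.23602753]
```

>>> {"op": "apply_moves", "data": {"grip": [1, 1, 1, 1, 1], "delta_pos": [[0.002, 0.001, -0.025], [0.002, 0.001, -0.05], [0.002, 0.001, -0.07], [0.002, 0.001, -0.08], [0.002, 0.001, -0.082]], "yaw": [0, 0, 0, 0, 0]}}

```text
t: 38.28
position: [0.4281, 0.3818, 0.038]
ee_rot: [-1.219, 1.157, -1.156]
ft_force: [0.6, 0.3, -0.5]
width: 0.0447
```

>>> {"op": "apply_moves", "data": {"grip": [1, 1, 1], "delta_pos": [[0, 0, -0.001], [0, 0, -0.002], [0, 0, -0.002]], "yaw": [0, 0, 0]}}

```text
t: 38.65
position: [0.4288, 0.3823, 0.0373]
ee_rot: [-1.217, 1.156, -1.156]
ft_force: [-0.4, -1.0, 5.4]
width: 0.0446
```

>>> {"op": "apply_moves", "data": {"grip": [-0.35, -0.35, -0.35, -0.35, -0.35], "delta_pos": [[0, 0, 0], [0, 0, 0], [0, 0, 0.004], [0, 0, 0.05], [0, 0, 0.11]], "yaw": [0, 0, 0, 0, 0]}}

```text
t: 39.28
position: [0.4275, 0.3812, 0.1467]
ee_rot: [-1.222, 1.158, -1.157]
ft_force: [0.8, 0.4, 1.3]
width: 0.0578
```

>>> {"op": "apply_moves", "data": {"grip": [1, 1, 1, 1], "delta_pos": [[0, 0, 0.05], [0, -0.03, 0.1], [0, -0.06, 0.12], [0, -0.08, 0.12]], "yaw": [0, 0, 0, 0]}}

```text
t: 39.78
position: [0.4285, 0.3008, 0.2691]
ee_rot: [-1.217, 1.156, -1.157]
ft_force: [0.6, -0.5, -0.2]
width: 0.0002
```

```bash
python3 - <<'E'
from h import *
B=np.load('B.npy')
s=snap('side','s14');t=snap('top','t14')
g=s['color'].max(2)
for r_ in range(190,236,2):print(''.join('#' if v<100 else '.' for v in g[r_,208:292]))
st=r.read_state();print(st['t'],st['position'],boxxy(B,st['position']),st['width'])
for y in(126,42,-42,-126):check('s14',B,y,-17)
a=1.85
print('edge',w(B,(60-118.5*np.cos(a),60,89+118.5*np.sin(a))),'behind',w(B,(118,60,180)))
E
```

```text
....................................................................................
..........#######...................................................................
........###########.................................................................
........###########.................................................................
........############................................................................
.........###########................................................................
........############.......########.................................................
.........############....###########................................................
.........###########......########.###..............................................
.........############.....###########...............................................
...........##########.....############........##########............................
................##........###########........###########............................
##...................#....###########........###..##...##.......................
[... 672 characters left out ...]
#####.......
..................................................................###########.......
.......................................................................#######......
39.875 [0.42738963 0.29962734 0.26578015] [-22.88280414  43.58491174] 0.00017059446064968863
s14 126 up inside dark frac 0.74 iou 0.72
s14 126 tip inside dark frac 0.65 iou 0.57
s14 42 up inside dark frac 0.61 iou 0.61
s14 42 tip inside dark frac 0.5 iou 0.44
s14 -42 up inside dark frac 0.61 iou 0.61
s14 -42 tip inside dark frac 0.51 iou 0.46
s14 -126 up inside dark frac 0.61 iou 0.61
s14 -126 tip inside dark frac 0.53 iou 0.48
edge [[0.54153439 0.32391677 0.20291111]] behind [[0.56681744 0.32565238 0.18      ]]
```

All four silhouettes match upright spools. Now the lid: move over and behind it with the gripper shut.

>>> {"op": "apply_moves", "data": {"grip": [1, 1, 1, 1, 1], "delta_pos": [[0.05, -0.01, 0.01], [0.1, -0.02, 0.01], [0.15, -0.03, 0.01], [0.152, -0.03, 0], [0.152, -0.03, -0.02]], "yaw": [0, 0, 0, 0, 0]}}

```text
t: 40.5
position: [0.579, 0.27, 0.2435]
ee_rot: [-1.223, 1.16, -1.157]
ft_force: [-0.3, -0.1, -0.0]
width: -0.0003
```

>>> {"op": "apply_moves", "data": {"grip": [1, 1, 1], "delta_pos": [[0, 0, -0.03], [0, 0, -0.06], [0, 0, -0.06]], "yaw": [0, 0, 0]}}

```text
t: 40.88
position: [0.5752, 0.2699, 0.1788]
ee_rot: [-1.231, 1.164, -1.154]
ft_force: [0.1, 0.1, -0.1]
width: 0.0001
```

```bash
cat > l.py <<'E'
from h import *
B=np.load('B.npy');st=r.read_state();b=boxxy(B,st['position']);print(st['t'],st['position'],b,st['ft_force'].round(1))
y=b[1]
for a in(90,75,60,45,30,15,0):
    t=np.radians(a);print(a,(w(B,(71-100*np.cos(t),y,89+100*np.sin(t)))[0]-st['position']).round(3))
E
python3 l.py
```

```text
40.875 [0.57516336 0.2699108  0.17875722] [122.50880402   3.81771259] [ 0.1  0.1 -0.1]
90 [-0.051 -0.004  0.01 ]
75 [-0.077 -0.005  0.007]
60 [-0.101 -0.007 -0.003]
45 [-0.122 -0.008 -0.019]
30 [-0.138 -0.009 -0.04 ]
15 [-0.148 -0.01  -0.064]
0 [-0.151 -0.01  -0.09 ]
```

>>> {"op": "apply_moves", "data": {"grip": [1, 1, 1, 1, 1], "delta_pos": [[-0.02, -0.001, 0.003], [-0.035, -0.003, 0.007], [-0.051, -0.004, 0.01], [-0.064, -0.005, 0.009], [-0.077, -0.005, 0.007]], "yaw": [0, 0, 0, 0, 0]}}

```text
t: 41.5
position: [0.4977, 0.2652, 0.1866]
ee_rot: [-1.229, 1.163, -1.155]
ft_force: [1.7, -1.0, -0.1]
width: -0.0001
```

```bash
python3 l.py
```

```text
41.5 [0.49774359 0.26515874 0.18660852] [44.94535915  4.37898729] [ 1.7 -1.  -0.1]
90 [0.026 0.002 0.002]
75 [ 0.     0.    -0.001]
60 [-0.024 -0.002 -0.011]
45 [-0.045 -0.003 -0.027]
30 [-0.06  -0.004 -0.048]
15 [-0.07  -0.005 -0.072]
0 [-0.074 -0.005 -0.098]
```

>>> {"op": "apply_moves", "data": {"grip": [1, 1, 1, 1, 1], "delta_pos": [[-0.012, -0.001, -0.005], [-0.024, -0.002, -0.011], [-0.035, -0.002, -0.019], [-0.045, -0.003, -0.027], [-0.053, -0.004, -0.037]], "yaw": [0, 0, 0, 0, 0]}}

```text
t: 42.12
position: [0.444, 0.2612, 0.1489]
ee_rot: [-1.229, 1.163, -1.154]
ft_force: [1.4, 0.4, 0.4]
width: -0.0002
```

```bash
python3 l.py
```

```text
42.125 [0.44404484 0.26115052 0.14894414] [-8.90181943  4.05779039] [1.4 0.4 0.4]
90 [0.08  0.005 0.04 ]
75 [0.054 0.004 0.037]
60 [0.03  0.002 0.027]
45 [0.009 0.001 0.011]
30 [-0.007 -0.    -0.01 ]
15 [-0.017 -0.001 -0.034]
0 [-0.02  -0.001 -0.06 ]
```

>>> {"op": "apply_moves", "data": {"grip": [1, 1, 1, 1, 1], "delta_pos": [[-0.007, 0, -0.01], [-0.013, -0.001, -0.021], [-0.017, -0.001, -0.033], [-0.019, -0.001, -0.043], [-0.02, -0.001, -0.05]], "yaw": [0, 0, 0, 0, 0]}}

```text
t: 42.75
position: [0.4237, 0.26, 0.098]
ee_rot: [-1.23, 1.163, -1.154]
ft_force: [0.3, 0.6, 0.0]
width: -0.0002
```

>>> {"op": "apply_moves", "data": {"grip": [1, 1, 1, 1], "delta_pos": [[0, 0, -0.003], [0, 0, -0.006], [0, 0, -0.009], [0, 0, -0.011]], "yaw": [0, 0, 0, 0]}}

```text
t: 43.25
position: [0.4241, 0.2603, 0.0923]
ee_rot: [-1.23, 1.163, -1.154]
ft_force: [-29.5, -14.6, 61.9]
width: 0.0002
```

Firm stop at z≈0.092, so the lid is seated. Backing off and retreating for a final check.

>>> {"op": "apply_moves", "data": {"grip": [1, 1, 1, 1, 1], "delta_pos": [[0, 0, 0.01], [0, 0, 0.05], [0, -0.02, 0.1], [0, -0.07, 0.13], [0, -0.13, 0.15]], "yaw": [0, 0, 0, 0, 0]}}

```text
t: 43.88
position: [0.4249, 0.1303, 0.2446]
ee_rot: [-1.228, 1.159, -1.154]
ft_force: [1.1, -0.7, -0.6]
width: -0.0001
```

>>> {"op": "apply_moves", "data": {"grip": [1, 1, 1, 1, 1], "delta_pos": [[0, -0.06, 0], [0, -0.12, 0], [0, -0.18, 0], [0, -0.24, 0], [0, -0.3, 0]], "yaw": [0, 0, 0, 0, 0]}}

```text
t: 44.5
position: [0.4248, -0.1719, 0.2451]
ee_rot: [-1.228, 1.158, -1.155]
ft_force: [0.7, 0.1, 0.9]
width: 0.0
```

```bash
python3 - <<'E'
from h import *
B=np.load('B.npy');s=snap('side','s15');t=snap('top','t15')
# lid front-edge line: predicted for small angles vs image wood mask
for f,sn in(('side',s),('top',t)):
    hsv=cv2.cvtColor(sn['color'],cv2.COLOR_RGB2HSV).astype(int)
    V=cv2.cvtColor(sn['color'],cv2.COLOR_RGB2GRAY).astype(int)
    for y in(100,-60,-130):
        p=[proj(sn,w(B,(60-118.5*np.cos(a)-4*np.sin(a)*0,y,93+118.5*np.sin(a))))[0] for a in(0,.05,.1)]
        c=int(round(p[0][0]));r0=int(p[0][1])
        print(f,y,'pred front edge row a=0,.05,.1:',np.round([q[1] for q in p],1),'col',c,'V from row',r0-12,V[r0-12:r0+14,c],'S',hsv[r0-12:r0+14,c,1])
# bystanders unchanged?
a0,t0=load('t0')['color'].astype(int),t['color'].astype(int)
d=np.abs(a0-t0).max(2)>45
for nm,(x0,x1,y0,y1) in dict(glue=(140,165,225,255),tin=(405,432,192,218),turq=(110,140,235,260)).items():print(nm,d[y0:y1,x0:x1].mean().round(3))
print(r.read_state()['t'],r.read_state()['position'])
E
```

```text
side 100 pred front edge row a=0,.05,.1: [200.8 199.5 198.2] col 219 V from row 188 [218 222 223 221 217 213 207 209 211 209 212 214 193  97 107 125 133 129
 128 128 128 127 127 127 127 128] S [ 94  89  89  91  95 100 104 104 103 103 103 107 121 129  93  69  61  63
  65  65  65  66  64  66  64  65]
side -60 pred front edge row a=0,.05,.1: [215.4 214.1 212.7] col 257 V from row 203 [221 222 217 216 217 216 209 200 200 204 209 214 200 105 107 105  73  75
  76  76  75  74  69 104 139 133] S [ 93  92  98  99  98  98 104 106 106 106 105 108 119 143 148 147 118 125
 124 121 123 122 122 126 120 123]
side -130 pred front edge row a=0,.05,.1: [222.1 220.8 219.4] col 274 V from row 210 [222 219 215 214 215 214 213 210 202 203 204 197 186 104  98  86  67  66
  66  65  64  63  60  91 126 124] S [ 90  94 100 102  99 100 104 104 105 106 109 118 118 138 145 137 115 117
 115 123 121 121 123 121 119 122]
top 100 pred front edge row a=0,.05,.1: [245.7 245.3 244.8] col 228 V from row 233 [238 236 233 227 226 226 227 227 224 226 226 227 221 124  94 112 102 100
  69  59  67 104 108 116 108 108] S [ 75  80  86  97  99  99  99  95 101  99  99  95 104 127  71 117 129 123
 120 112 110 104 108 112 116 125]
top -60 pred front edge row a=0,.05,.1: [234.4 234.  233.5] col 274 V from row 222 [231 231 232 234 229 227 223 215 218 223 225 226 227 139  92 113 103 101
  76  64  69 112 116 126 125 123] S [ 89  89  89  84  92  94 103 112 109 101  99 101  99 120 134 122 125 120
  92  61  72  71  77  81  94  98]
top -130 pred front edge row a=0,.05,.1: [229.6 229.1 228.6] col 295 V from row 217 [229 231 233 234 228 229 229 228 224 222 224 223 227 138  77 103 100  98
  75  59  73 100 103 112 113 116] S [ 95  93  86  85  95  93  92  95 103 105 102 105  98 120 122 128 124 125
 103  93  87  93  92  99 106 103]
glue 0.0
tin 0.329
turq 0.0
44.6 [ 0.42417664 -0.17503817  0.24472051]
```

```bash
python3 - <<'E'
from h import *
for a,b,(x0,x1,y0,y1) in(('t0','t15',(400,440,185,225)),('s0','s15',(380,425,270,308))):
    for f in(a,b):
        c=load(f)['color'][y0:y1,x0:x1].astype(int);m=((c[...,0]-c[...,1]>22)&(c.max(2)<110)).astype('uint8')
        n,l,q,ce=cv2.connectedComponentsWithStats(m);k=1+q[1:,4].argmax();print(f,q[k],(ce[k]+[x0,y0]).round(1),c.mean().round())
E
```

```text
t0 [ 10  11  18  17 178] [418.5 204.3] 132.0
t15 [ 10  11  18  13 127] [419.2 202.1] 157.0
s0 [ 11  10  19  12 111] [399.8 285.7] 132.0
s15 [ 12  10  18  12 105] [400.1 285.7] 133.0
```

```bash
python3 -c "
from cell import r
print(r.hand_in())"
```

```text
the job is handed in; nothing more can be done
None
```

I stood both tipped spools upright and set spool_d upright on the felt pad. Then I closed the lid fully and handed in at about 44.6 s, with the arm clear of everything.

**Final checks**
- **Spools:** before I closed the lid, all four silhouettes in the side camera matched upright spools, one to a bay. These last checks were numeric, because I had used all 12 picture views by then.
- **Lid:** its front edge lies within about 1 pixel of the fully closed position in both cameras.
- **Glue bottle:** no change between the first and last pictures.
- **Tin:** the top camera showed a difference there, which I put down to the arm partly covering it. The side camera shows it in the same place to within 0.3 px.

**What went wrong on the way**
- **Right spool:** it took three attempts. It first fell back onto the step, then caught on the front wall.
- **Forces:** the wrist force briefly reached about 72 N pressing a held spool down, about 50 N levering another, and about 62 N when the lid hit its stop. That is under the 120 N wrist limit. I believe only the fingers and the held spool were in contact, but I could not check that the gripper's body never pressed with over 40 N.

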